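Line up the machine parts by height on the kitting strip

TASK

Stand the tamper, the bean jar, the solenoid valve and the push-in fitting on the four rubber pads of the kitting strip in order of height, the tallest on the pad next to the steel end post and the shortest at the far end. Each part stands upright and centred on its own pad; leave the blue tape roll where it lies and do not knock any part over.

Things in the scene. Friction and masses are not known exactly. Their poses are not given: they have to be found in the camera images.
- tamper_mid (a point): coffee tamper standing upright, 89 mm tall: steel disc foot 58 mm across and 18 mm high, neck 24 mm thick up to 46 mm, black knob 32 mm thick from 46 mm to the top (grasp it there). The point lies on its axis, half-way up (44.5 mm above its foot); z up. 0.38 kg
- jar_mid (a point): round jar of beans with a black screw lid, standing upright, 78 mm tall, body 62 mm across up to 68 mm, lid 56 mm across. The point lies on its axis, 39 mm above its foot; z up. 0.11 to 0.23 kg
- valve_mid (a point): small solenoid valve standing upright, 64 mm tall: brass body and pipe at the bottom (pipe 62 mm long along its y axis, 15 mm thick, top of it 19 mm above the foot), square black coil above it from 23 to 58 mm (34 x 34 mm; take it across y), with a plug on the coil's +x side that reaches 31 mm from the point. The point lies on the upright axis of the coil, 32 mm above its foot; z up. 0.17 to 0.29 kg
- fitting_mid (a point): push-in tube fitting standing upright on its brass hexagon, 39 mm tall: hexagon 19 mm (x) by 16 mm (y) and 12 mm high, neck 11 mm thick up to 22 mm, black collar 15.6 mm thick up to 36 mm, blue button on top. The point lies on its axis, 19.5 mm above its foot; z up. 28 g
- pad_a: flat round dark rubber pad, 66 mm across, 2 mm thick, fixed on a flat aluminium strip; origin at the centre of its underside, 8 mm above the bench, so its top is 10 mm above the bench. The four pads stand in one straight row, 80 mm from centre to centre; pad_a is at one end of the row
- pad_b: flat round dark rubber pad, 66 mm across, 2 mm thick, fixed on a flat aluminium strip; origin at the centre of its underside, 8 mm above the bench, so its top is 10 mm above the bench. The four pads stand in one straight row, 80 mm from centre to centre; pad_b is next to pad_a
- pad_c: flat round dark rubber pad, 66 mm across, 2 mm thick, fixed on a flat aluminium strip; origin at the centre of its underside, 8 mm above the bench, so its top is 10 mm above the bench. The four pads stand in one straight row, 80 mm from centre to centre; pad_c is next to pad_b
- pad_d: flat round dark rubber pad, 66 mm across, 2 mm thick, fixed on a flat aluminium strip; origin at the centre of its underside, 8 mm above the bench, so its top is 10 mm above the bench. The four pads stand in one straight row, 80 mm from centre to centre; pad_d is at the other end of the row
- end_post: upright steel post with a round head, 45 mm tall, 20 mm across, fixed at one end of the aluminium strip (strip 380 x 84 x 8 mm), on the line of the pads, 58 mm beyond the centre of the nearest pad; the other end has only a flat 3 mm cap. It may stand at either end. Origin at the centre of its underside, 8 mm above the bench
- tape_mid (a point): bystander: roll of blue insulating tape lying flat near the front edge of the bench, 65 mm across, 19 mm high; the point is its centre, 9.5 mm above its underside; z up. Not to be moved. (A fixed cream-coloured duct, less than 60 mm high, runs away from the robot along the bench about 0.2 m left of the base axis; two of the parts start left of it and are lifted over it. A control box with a switch on its front stands behind the strip.)
Not all that is in view belongs to the job. What is shaped like the part that bears valve_mid but brown or purple is not meant.

How it is judged:
By the outcome, as a careful person would: the job done as asked, in the order asked, and still so for the second after the job is handed in, with the robot touching nothing.
It also fails if it takes over 109 s, if anything falls off the work surface, if the arm or the gripper's body presses on something with over 40 N, if the wrist force passes 120 N, or if a joint passes its speed limit or range.

ROBOT

A 7-joint arm with a two-finger parallel gripper is mounted at the origin on a cart in front of the work surface, level with it; the furniture and walls round the work are solid. World frame = base frame: x ahead of the robot, y to its left, z up, the work surface at z = 0. Lengths are in m, angles in rad, forces in N, time in s.
With the tool pointing down it reaches from about 0.425 to 0.875 m from the base axis. Payload 4.7 kg.
Tool frame: the origin (TCP) lies between the finger pads; the fingertips stand manip.tip_reach ahead of it and the grasp point (between the pads) lies 6 mm ahead of it (manip.tip_reach is the distance from the TCP to the fingertips, in m); z points along the fingers, y is the line along which they close (so a half turn about z gives the same grasp; the last joint's range is limited). The gripper opens to 85 mm and grips with 20 to 120 N. Pads are 22 mm wide; open, the fingers measure 114 mm over their backs; the gripper's body (76 mm by 85 mm) begins 54 mm behind the grasp point. The pads swing forward as they close: fully open they stand 13 mm farther back than shut.
Start: joints at [1.294, 0.321, -0.07, 1.45, 0.023, 1.371, -0.057], TCP at [0.186, -0.623, 0.225] pointing down, gripper open.
Joint ranges: [-2.86, 2.86], [-0.3, 2.09], [-1.38, 1.24], [0.06, 2.45], [-1.56, 4.7], [0.09, 2.05], [-2.69, 2.69]. Speed limits (rad/s): [2.57, 2.57, 3.14, 3.14, 3.14, 3.14, 3.14].

INTERFACE

Orientations are given as a unit quaternion [w, x, y, z].
In Python, from cell import manip, optics, job gives the robot as it stands.
- The arm moves only by the tool step_arm, never from a script. Its argument "plan" is a list that holds one entry, the list of rows, each a list of 5 numbers: the shift along the tool's x, y, z in mm, then the turn about the tool's z in degrees, then the finger opening in mm, from 0 to 85.4. A call has 1 to 5 rows; each row shifts and turns the commanded pose from where the row before left it, along the tool's axes as they then stand; what a row does not reach is not made up. A row lasts 1/12 s, in which the tool goes at most 41.7 mm and 7.16 degrees, less where a joint would pass 70% of its speed; a pose out of reach is approached as far as the arm can. A call with a gripper value outside its range is refused whole. The fingers move at their own pace and stop on an object; the grip force is fixed at half the most. Time passes only in rows, so rows that do not move let the fingers close. It gives the time, the measured TCP pose, the force, the opening and the grip force at its end, in the units of the state.
- manip.get_obs(): the state, without advancing time (a new reading comes with each control period).
- optics.capture(name): name is "scene" or "top"; returns a dict with "pixels" (480x640x3 uint8, red, green, blue), "fx", "fy", "cx", "cy" (pixels), "k1" (the pictures are not rectified: a ray, as slopes to the right and down, at radius r is drawn at 1 + k1 r^2 times it, then the intrinsics apply), "T" (4x4, takes a point from camera to world coordinates). Camera axes: x right, y up, looking along -z (the intrinsics and any distortion apply to the point x, -y, -z); pixel columns grow to the right and rows downward; lengths in m; the calibration is good to about 2 mm. A picture is of the moment at which its call begins. There is no depth.
- job.finish_job(): hands the job in; it is judged then, once.
The state is a dict: "t": time; "qpos": joint angles; "dq": joint speeds; "joint_efforts": joint torques, N m; "eef_pos": TCP position; "orientation": TCP orientation; "ft_force": force on the tool from outside, world axes, zero at the start; "wrist_torque": the same for the moment, N m; "finger_gap": finger opening in m; "grip_force": force on a finger pad.
Only numpy, scipy, OpenCV 4.12 (cv2) and the standard library are available. Lean on these libraries where they do the work, as an engineer would, in place of code of your own. Each camera call takes 0.05 s, during which the arm holds its last target. There are 200 camera calls.

## Working session

There is one attempt and no reset: what is moved stays moved. The work goes in short steps, Python scripts to look and compute and a tool call to move; the robot and the scene stay as the last step left them, time stands still between calls to the robot, and variables do not carry over. Pictures are saved under pics/ and viewed, at most 14 in all, crops included, and the job is handed in when it is done.

Besides the shell and the picture viewer there is one more tool, called after "Request:" as name(argument=value, ...), one argument or row to a line, values as JSON. step_arm: Moves the arm, as the interface text tells. Its arguments: {"type":"object","properties":{"plan":{"type":"array","items":{"type":"array","items":{"type":"array","items":{"type":"number"}}}}},"required":["plan"]}

```bash
mkdir -p pics; ls
cat > h.py <<'E'
import numpy as np, cv2
from cell import manip, optics, job
def cap(n):
    d=optics.capture(n); d['T']=np.array(d['T']); d['pixels']=np.array(d['pixels']); return d
def ray(d,u,v):
    p=np.array([(u-d['cx'])/d['fx'],(v-d['cy'])/d['fy']]); q=p.copy()
    for _ in range(20): q=p/(1+d['k1']*(q@q))
    r=d['T'][:3,:3]@np.array([q[0],-q[1],-1.]); return d['T'][:3,3],r
def onz(d,u,v,z):
    o,r=ray(d,u,v); return o+r*(z-o[2])/r[2]
def proj(d,P):
    c=np.linalg.inv(d['T'])@np.append(P,1); x,y=c[0]/-c[2],-c[1]/-c[2]; k=1+d['k1']*(x*x+y*y)
    return d['cx']+d['fx']*x*k, d['cy']+d['fy']*y*k
def save(n,im): cv2.imwrite('pics/'+n+'.png',im[:,:,::-1])
E
python3 - <<'E'
from h import *
for n in('scene','top'):
    d=cap(n); save(n+'0',d['pixels']); np.save(n+'0.npy',d,allow_pickle=True); print(n,d['fx'],d['cx'],d['cy'],d['k1'],d['T'].round(3).tolist())
print(manip.tip_reach,manip.get_obs())
E
```

```text
pics
scene 564.4423973943482 330.5019603517618 235.394864974085 -0.023972260529041948 [[-0.667, 0.427, -0.611, -0.195], [-0.745, -0.395, 0.537, 0.589], [-0.012, 0.814, 0.581, 0.708], [0.0, 0.0, 0.0, 1.0]]
top 458.69686796518135 324.2794435340481 240.72864152468884 -0.06076455172244949 [[-0.023, 0.994, -0.103, 0.407], [-1.0, -0.023, -0.0, 0.007], [-0.002, 0.103, 0.995, 1.019], [0.0, 0.0, 0.0, 1.0]]
0.025 {'t': 0.1, 'qpos': array([ 1.29410508,  0.32177869, -0.07011064,  1.45154578,  0.02256594,
        1.37080886, -0.05689059]), 'dq': array([-0.00227585, -0.00324198,  0.00057503, -0.00303685, -0.00176554,
       -0.00137269,  0.00118481]), 'joint_efforts': array([-5.13446003e-05, -4.94878471e+01, -3.83933326e-01, -3.15211487e+01,
        1.30935656e-02,  7.47143727e-03,  1.19881517e-05]), 'eef_pos': array([ 0.18620098, -0.62224406,  0.22411734]), 'orientation': array([-8.63571472e-04,  9.89444305e-01,  1.44910999e-01, -1.52510203e-04]), 'ft_force': array([1.00414009, 0.37418856, 0.1833682 ]), 'wrist_torque': array([0.04399239, 0.0261669 , 0.01696331]), 'grip_force': 0.0, 'finger_gap': 0.0857690439373433}
```

View pics/scene0.png

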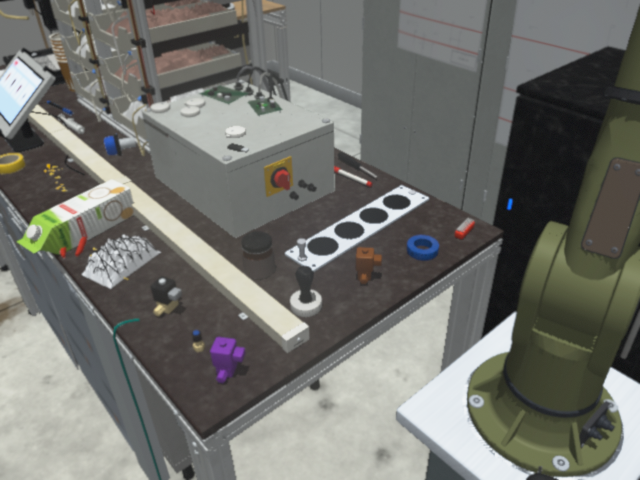

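View pics/top0.png

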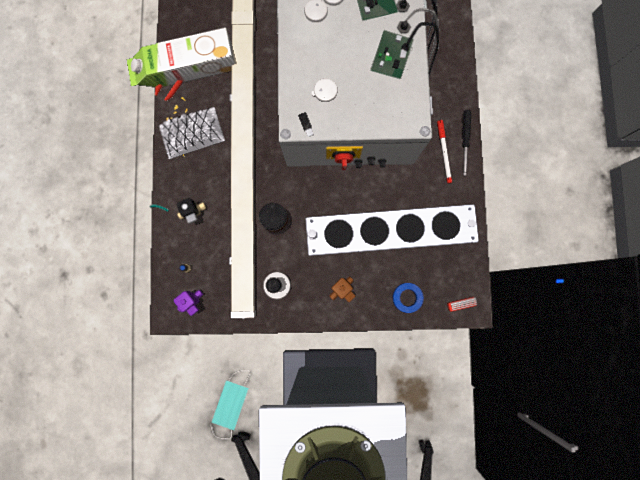

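The post stands at the left end of the strip: scene (302,250), top (312,234). That makes the pad at top (339,233) the tallest part's place.

What could be taken for the valve:
- **Black and brass:** scene (165,293), top (188,211). This is the one I want.
- **Purple:** (228,357). Decoy.
- **Brown:** (367,263). Decoy.

What could be taken for the other parts:
- **Fitting:** only scene (197,340), top (184,268).
- **Jar:** (257,252), top (275,218).
- **Tamper:** (305,292), top (276,285).

Run:
```python
from h import *
s=np.load('scene0.npy',allow_pickle=True).item(); t=np.load('top0.npy',allow_pickle=True).item()
a=cv2.resize(s['pixels'][265:385,130:260],None,fx=3,fy=3,interpolation=cv2.INTER_CUBIC)
b=cv2.resize(t['pixels'][190:310,160:290],None,fx=3,fy=3,interpolation=cv2.INTER_CUBIC)
save('crop1',np.hstack([a,b]))
# pads: dark blobs within white strip
im=t['pixels']; g=cv2.cvtColor(im,cv2.COLOR_RGB2GRAY)
m=((g<50)).astype(np.uint8)[205:256,305:480]
n,l,st,c=cv2.connectedComponentsWithStats(m)
for i in range(1,n):
    if 300<st[i,4]<1200:
        p=c[i]+[305,205]; print('pad',p.round(1),onz(t,*p,0.010).round(4))
for nm,p,z in[('post',(312,234),.05),('valvetop',(188,209),.058),('fit',(184,268),.039),('jar',(275,217),.078),('tamper',(275.5,285),.089),('tape',(408,298),.019),('brown',(343,289),.06),('boxfront',(300,165),0),('boxtopfront',(300,140),.2),('duct',(255,315),.05),('ductL',(231,315),.05)]: print(nm,onz(t,*p,z).round(4))
for nm,p,z in[('fit',(196,332),.039),('valve',(164,283),.058),('jar',(257,242),.078),('tamper',(305,270),.089),('boxbase',(238,235),0)]: print('scene',nm,onz(s,*p,z).round(4))
```

```text
pad [445.6 225.1] [ 0.5405 -0.2637  0.01  ]
pad [409.9 227.9] [ 0.5361 -0.1835  0.01  ]
pad [374.1 230.6] [ 0.5317 -0.1036  0.01  ]
pad [338.2 233.5] [ 0.5272 -0.0238  0.01  ]
post [0.5226 0.0331 0.05  ]
valvetop [0.5815 0.2967 0.058 ]
fit [0.4567 0.31   0.039 ]
jar [0.5566 0.1084 0.078 ]
tamper [0.4159 0.1079 0.089 ]
tape [ 0.3818 -0.1714  0.019 ]
brown [ 0.4047 -0.0294  0.06  ]
boxfront [0.6874 0.0586 0.    ]
boxtopfront [0.6796 0.0478 0.2   ]
duct [0.3545 0.156  0.05  ]
ductL [0.3555 0.2065 0.05  ]
scene fit [0.4548 0.3167 0.039 ]
scene valve [0.5815 0.3033 0.058 ]
scene jar [0.5461 0.1227 0.078 ]
scene tamper [0.4089 0.1179 0.089 ]
scene boxbase [0.6869 0.0802 0.    ]
```

View pics/crop1.png

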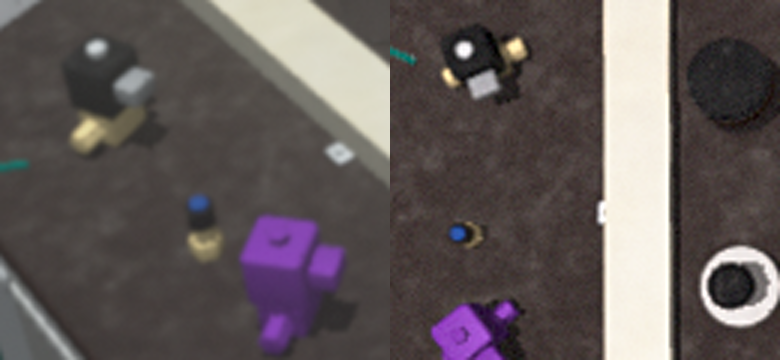

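The crop confirms the black and brass valve, with its white dome at top (184.7,206.3), the plug pointing toward (191,217), and pipe ends at about (180,215) and (202,206). The fitting's blue button is at top (182.7,267.7).

Run:
```python
from h import *
s=np.load('scene0.npy',allow_pickle=True).item(); t=np.load('top0.npy',allow_pickle=True).item()
def mask(d,box,f):
    x0,y0,x1,y1=box; p=d['pixels'][y0:y1,x0:x1].astype(int); m=f(p[...,0],p[...,1],p[...,2]).astype(np.uint8)
    n,l,st,c=cv2.connectedComponentsWithStats(m); i=1+np.argmax(st[1:,4]); 
    ct=cv2.findContours((l==i).astype(np.uint8),cv2.RETR_EXTERNAL,cv2.CHAIN_APPROX_NONE)[0][0]; (cx,cy),r=cv2.minEnclosingCircle(ct)
    return c[i]+[x0,y0],(cx+x0,cy+y0),r,st[i,4]
blue=lambda r,g,b:(b>r+30)&(b>g+20)
for d,bx in((t,(170,255,205,280)),(s,(185,325,210,345))): m=mask(d,bx,blue); print('fit',m,onz(d,*m[0],.038).round(4))
wh=lambda r,g,b:(r>130)&(b>110)
m=mask(t,(258,262,300,308),wh); print('tamper foot',m,onz(t,*m[1],.018).round(4))
dk=lambda r,g,b:(r<45)
m=mask(t,(264,275,283,296),dk); print('knob',m,onz(t,*m[1],.085).round(4))
m=mask(s,(280,255,330,325),wh); print('sc foot',m,onz(s,*m[1],.016).round(4))
m=mask(t,(255,195,300,240),dk); print('jar',m,onz(t,*m[0],.076).round(4),onz(t,*m[1],.076).round(4))
wv=lambda r,g,b:(r>170)&(b>160)
for d,bx in((t,(180,200,190,211)),(s,(155,272,170,288))): m=mask(d,bx,wv); print('valve',m,onz(d,*m[0],.064).round(4))
a,b=onz(t,179.7,215.3,.012),onz(t,201.7,206.3,.012); print('pipe',a,b,(a+b)/2)
print('plug',onz(t,191.3,217.5,.045))
wt=lambda r,g,b:(r>150)&(b>140)
m=mask(t,(306,228,319,241),lambda r,g,b:(r>0));
print('box top scene right corner h?',[onz(s,334,122,z).round(3).tolist() for z in(.15,.2,.25)],[onz(t,430,140,z).round(3).tolist() for z in(.15,.2,.25)])
save('jar',np.hstack([cv2.resize(np.clip(t['pixels'][190:245,250:305].astype(int)*2,0,255).astype(np.uint8),None,fx=7,fy=7),cv2.resize(np.clip(s['pixels'][225:280,230:285].astype(int)*2,0,255).astype(np.uint8),None,fx=7,fy=7)]))
```

```text
fit (array([182.        , 267.29166667]), (182.0, 267.3999996185303), 2.600099563598633, np.int32(24)) [0.4584 0.3147 0.038 ]
fit (array([195.66666667, 332.42424242]), (195.8333330154419, 332.5), 3.2059974670410156, np.int32(33)) [0.4553 0.3172 0.038 ]
tamper foot (array([277.16981132, 285.22955975]), (276.27285385131836, 284.9792251586914), 13.425902366638184, np.int32(318)) [0.4166 0.1139 0.018 ]
knob (array([273.88188976, 284.82677165]), (273.3333330154419, 285.0), 7.310671329498291, np.int32(127)) [0.416  0.1127 0.085 ]
sc foot (array([304.73271889, 302.37327189]), (305.5, 300.0), 15.787753105163574, np.int32(434)) [0.4128 0.117  0.016 ]
jar (array([275.35759494, 217.99208861]), (275.0487804412842, 218.36585426330566), 17.265308380126953, np.int32(632)) [0.5548 0.1079 0.076 ] [0.554  0.1086 0.076 ]
valve (array([184.15789474, 206.15789474]), (184.0, 206.0), 2.2361679077148438, np.int32(19)) [0.5868 0.3032 0.064 ]
valve (array([161.58333333, 280.25      ]), (161.69999980926514, 280.30000019073486), 1.8385779857635498, np.int32(12)) [0.5842 0.3055 0.064 ]
pipe [0.5761002  0.32916807 0.012     ] [0.59522703 0.27963004 0.012     ] [0.58566361 0.30439905 0.012     ]
plug [0.56511156 0.29319751 0.045     ]
box top scene right corner h? [[0.731, -0.242, 0.15], [0.648, -0.167, 0.2], [0.565, -0.093, 0.25]] [[0.691, -0.204, 0.15], [0.675, -0.192, 0.2], [0.658, -0.18, 0.25]]
```

View pics/jar.png

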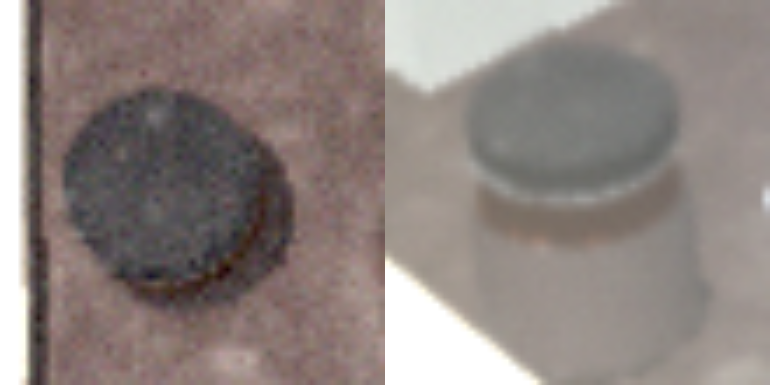

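Jar lid centre: top (273,216.5), scene (257,240.7). First I turn so that tool y points along world +x.

Request:
step_arm(
  plan=[
    [[0,0,0,-7,60],[0,0,0,-7,60],[0,0,0,-7,60],[0,0,0,-7,60],[0,0,0,-7,60]],
  ],
)

```text
t: 0.52
eef_pos: [0.19, -0.6217, 0.2289]
orientation: [0.002, 0.898, 0.439, 0.002]
ft_force: [4.5, 6.3, 15.2]
finger_gap: 0.0599
grip_force: 7.2
```

```bash
cat >> h.py <<'E'
def st():
    from scipy.spatial.transform import Rotation as R
    o=manip.get_obs(); q=o['orientation']; m=R.from_quat([q[1],q[2],q[3],q[0]]).as_matrix()
    print('t%.2f'%o['t'],'pos',o['eef_pos'].round(4),'yhead %.1f'%np.degrees(np.arctan2(m[1,1],m[0,1])),'z',m[:,2].round(3),'gap %.1f'%(o['finger_gap']*1e3),'grip %.0f'%o['grip_force'],'F',o['ft_force'].round(1),'q',o['qpos'].round(2))
E
python3 - <<'E'
from h import *
st()
s=np.load('scene0.npy',allow_pickle=True).item(); t=np.load('top0.npy',allow_pickle=True).item()
g=cv2.cvtColor(s['pixels'],cv2.COLOR_RGB2GRAY)[185:270,285:430]
n,l,S,c=cv2.connectedComponentsWithStats((g<60).astype(np.uint8))
for i in range(1,n):
    if 150<S[i,4]<900: print(c[i]+[285,185],S[i],onz(s,*(c[i]+[285,185]),.010).round(4))
print('jar',onz(t,273,216.5,.078),onz(s,257,240.7,.078))
E
```

```text
t0.52 pos [ 0.19   -0.6217  0.2289] yhead -37.9 z [ 0.005 -0.001 -1.   ] gap 59.9 grip 7 F [ 4.5  6.3 15.2] q [ 1.36  0.32 -0.15  1.44  0.04  1.38  0.54]
[396.15966387 201.56722689] [ 99  11  25  12 238] [ 0.5361 -0.2584  0.01  ]
[373.77911647 215.21285141] [ 76  24  26  13 249] [ 0.531  -0.1796  0.01  ]
[417.63636364 255.66233766] [122  62  23  15 154] [ 0.3668 -0.1391  0.01  ]
jar [0.55769854 0.11258982 0.078     ] [0.54950621 0.12021762 0.078     ]
```

Request:
step_arm(
  plan=[
    [[0,0,0,-6.4,60],[0,0,0,-6.4,60],[0,0,0,-6.4,60],[0,0,0,-6.4,60],[0,0,0,-6.4,60]],
  ],
)

```text
t: 0.93
eef_pos: [0.1893, -0.6211, 0.2288]
orientation: [0.001, 0.743, 0.67, 0.001]
ft_force: [1.8, 9.0, 15.6]
finger_gap: 0.0601
grip_force: 7.7
```

Request:
step_arm(
  plan=[
    [[0,0,0,-6.3,60],[30,26,0,0,60],[30,26,0,0,60],[30,26,0,0,60],[30,26,0,0,60]],
  ],
)

```text
t: 1.35
eef_pos: [0.2906, -0.5027, 0.2263]
orientation: [0.001, 0.708, 0.706, -0.001]
ft_force: [0.5, 0.5, 0.2]
finger_gap: 0.06
grip_force: 0.0
```

```bash
python3 -c "
from h import *
st()"
```

```text
t1.35 pos [ 0.2906 -0.5027  0.2263] yhead -0.2 z [ 0.001 -0.003 -1.   ] gap 60.0 grip 0 F [0.5 0.5 0.2] q [ 1.29  0.19 -0.32  1.62  0.06  1.34  0.95]
```

Request:
step_arm(
  plan=[
    [[32,24,0,0,60],[32,24,0,0,60],[32,24,0,0,60],[32,24,0,0,60],[32,24,0,0,60]],
  ],
)

```text
t: 1.77
eef_pos: [0.4111, -0.341, 0.2249]
orientation: [-0.0, 0.707, 0.707, -0.0]
ft_force: [0.9, -0.3, -0.3]
finger_gap: 0.06
grip_force: 0.0
```

Request:
step_arm(
  plan=[
    [[32,24,0,0,60],[32,24,0,0,60],[32,24,0,0,60],[36,-7,0,0,60],[36,-7,0,0,60]],
  ],
)

```text
t: 2.18
eef_pos: [0.4693, -0.1723, 0.2242]
orientation: [-0.001, 0.707, 0.708, 0.001]
ft_force: [0.1, 0.9, -0.3]
finger_gap: 0.0603
grip_force: 0.0
```

Request:
step_arm(
  plan=[
    [[36,-7,0,0,60],[36,-7,0,0,60],[36,-7,0,0,60],[36,-7,0,0,60],[36,-7,0,0,60]],
  ],
)

```text
t: 2.6
eef_pos: [0.4328, 0.0067, 0.2247]
orientation: [0.0, 0.707, 0.707, -0.0]
ft_force: [0.2, 1.1, 0.7]
finger_gap: 0.0602
grip_force: 0.0
```

Request:
step_arm(
  plan=[
    [[36,-7,0,0,60],[36,-7,0,0,60],[36,-7,0,0,60],[0,0,0,0,60],[0,0,0,0,60]],
  ],
)

```text
t: 3.02
eef_pos: [0.4122, 0.115, 0.2251]
orientation: [0.001, 0.706, 0.709, -0.0]
ft_force: [0.4, -1.4, 0.2]
finger_gap: 0.0605
grip_force: 0.0
```

```bash
python3 -c "
from h import *
st()
d=cap('scene'); save('scene1',d['pixels'])"
```

```text
t3.02 pos [0.4122 0.115  0.2251] yhead 0.3 z [ 0.    -0.001 -1.   ] gap 60.5 grip 0 F [ 0.4 -1.4  0.2] q [ 0.7  -0.21 -0.9   1.93 -0.17  1.34 -0.15]
```

View pics/scene1.png

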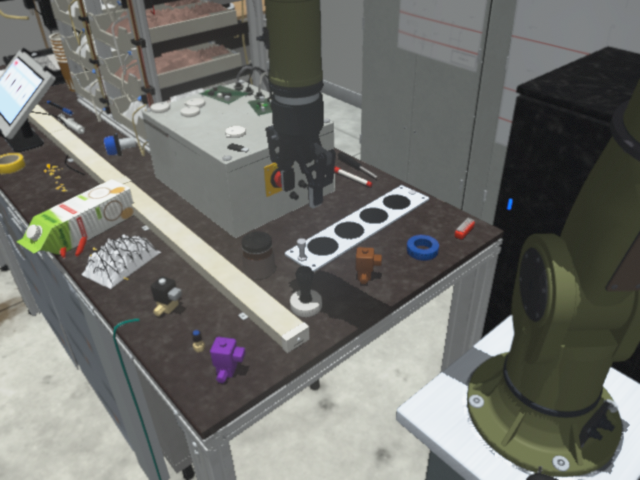

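Request:
step_arm(
  plan=[
    [[0,2,38,0,60],[0,0,38,0,60],[0,0,38,0,60],[0,0,37,0,60],[0,0,0,0,60]],
  ],
)

```text
t: 3.48
eef_pos: [0.4091, 0.1108, 0.0677]
orientation: [-0.006, 0.708, 0.706, -0.004]
ft_force: [-1.5, -0.8, 0.7]
finger_gap: 0.0598
grip_force: 0.0
```

```bash
python3 -c "
from h import *
st()
d=cap('scene'); save('c2',cv2.resize(d['pixels'][180:330,230:400],None,fx=4,fy=4))"
```

```text
t3.48 pos [0.4091 0.1108 0.0677] yhead -0.2 z [-0.014  0.002 -1.   ] gap 59.8 grip 0 F [-1.5 -0.8  0.7] q [ 0.7   0.05 -1.02  2.13  0.05  1.   -0.35]
```

View pics/c2.png

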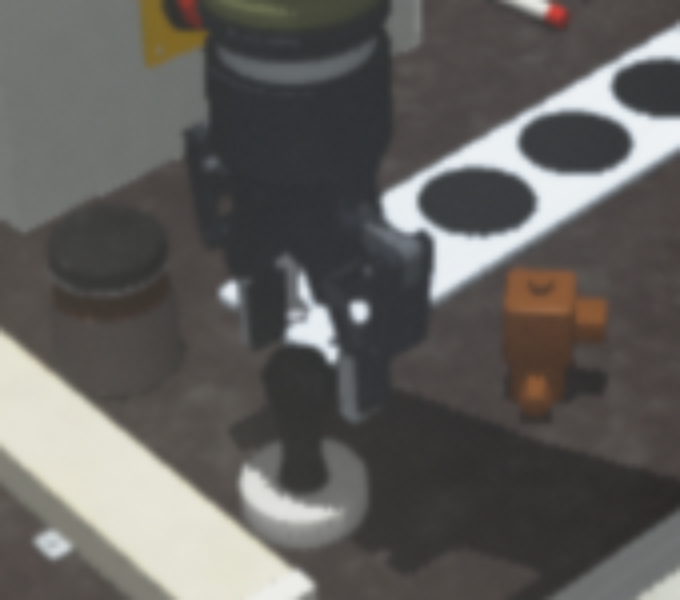

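Request:
step_arm(
  plan=[
    [[0,0,0,0,60],[0,0,0,0,60],[0,0,0,0,60]],
  ],
)

```text
t: 3.78
eef_pos: [0.417, 0.1129, 0.0764]
orientation: [0.002, 0.708, 0.707, 0.001]
ft_force: [1.0, -0.2, -0.0]
finger_gap: 0.0601
grip_force: 0.0
```

```bash
python3 -c "
from h import *
st()
d=cap('scene'); print(proj(d,[.4145,.115,.089]),proj(d,manip.get_obs()['eef_pos']+[0,0,-.02]))
g=cv2.cvtColor(d['pixels'],cv2.COLOR_RGB2GRAY)
for r in (275,280,285,290,295): print(r,g[r,290:330])"
```

```text
t3.78 pos [0.417  0.1129 0.0764] yhead -0.1 z [ 0.005 -0.001 -1.   ] gap 60.1 grip 0 F [ 1.  -0.2 -0. ] q [ 0.7   0.04 -1.02  2.11  0.04  1.   -0.35]
(np.float64(304.20801322216164), np.float64(267.8156612636449)) (np.float64(304.9994783437089), np.float64(281.04003738487336))
275 [ 76  77  76  76  75  65  54  50  51  51  53  53  51  52  53  53  54  52
  53  53  61  85 103 104  94  68  53  54  52  54  55  55  58  68  71  75
  75  75  75  76]
280 [83 79 75 72 72 72 68 59 54 53 51 52 53 51 52 51 50 50 51 52 51 51 58 70
 73 67 58 54 53 54 52 52 53 53 52 53 51 52 52 52]
285 [62 61 61 61 59 59 59 62 68 60 53 53 51 53 51 51 53 50 51 51 51 51 52 53
 52 54 53 54 53 53 53 52 53 52 51 53 53 52 52 51]
290 [72 69 63 61 61 62 66 71 77 80 67 57 53 54 54 53 53 52 51 56 73 91 90 87
 77 69 61 57 55 54 54 53 53 53 52 51 52 51 50 51]
295 [ 74  79  95 108 109 109 109 109 108 102  77  57  54  54  54  53  53  52
  53  54  60  83 104 107 108 107 106 105 104  98  83  63  53  54  52  51
  52  52  52  51]
```

Request:
step_arm(
  plan=[
    [[0,0,0,0,20],[0,0,0,0,20],[0,0,0,0,20],[0,0,0,0,20],[0,0,0,0,20]],
  ],
)

```text
t: 4.25
eef_pos: [0.4156, 0.1131, 0.075]
orientation: [0.001, 0.707, 0.707, 0.0]
ft_force: [-0.6, -1.9, 7.0]
finger_gap: 0.0236
grip_force: 53.8
```

```bash
python3 -c "
from h import *
st()"
```

```text
t4.25 pos [0.4156 0.1131 0.075 ] yhead -0.0 z [ 0.001 -0.001 -1.   ] gap 23.6 grip 54 F [-0.6 -1.9  7. ] q [ 0.69  0.04 -1.02  2.12  0.04  1.   -0.35]
```

```bash
python3 -c "
from h import *
d=cap('scene'); t=cap('top')
save('c3',np.hstack([cv2.resize(d['pixels'][230:330,250:350],None,fx=4,fy=4),cv2.resize(t['pixels'][235:335,225:325],None,fx=4,fy=4)]))"
```

```text
(no output)
```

View pics/c3.png

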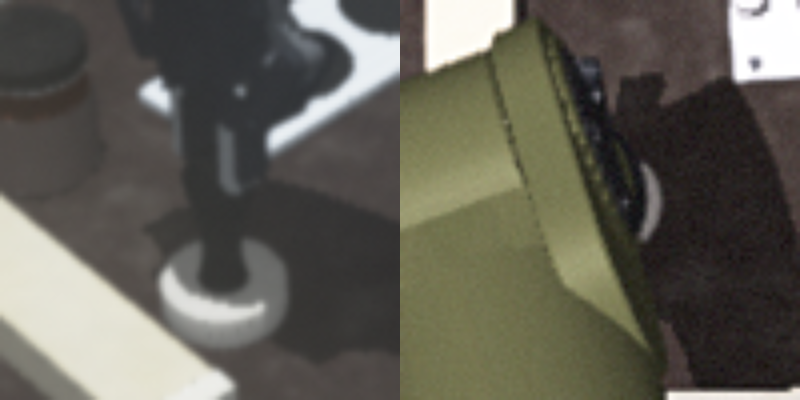

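Request:
step_arm(
  plan=[
    [[0,0,-6,0,20],[0,0,-12,0,20],[0,0,-12,0,20],[0,0,0,0,20],[0,0,0,0,20]],
  ],
)

```text
t: 4.77
eef_pos: [0.4149, 0.1129, 0.1042]
orientation: [0.001, 0.707, 0.707, -0.0]
ft_force: [0.1, -0.0, -3.9]
finger_gap: 0.0227
grip_force: 52.3
```

```bash
python3 -c "
from h import *
st()
d=cap('scene'); t=cap('top')
save('c4',np.hstack([cv2.resize(d['pixels'][210:310,250:350],None,fx=4,fy=4),cv2.resize(t['pixels'][235:335,225:325],None,fx=4,fy=4)]))"
```

```text
t4.77 pos [0.4149 0.1129 0.1042] yhead -0.1 z [ 0.001 -0.001 -1.   ] gap 22.7 grip 52 F [ 0.1 -0.  -3.9] q [ 0.71 -0.03 -1.01  2.09 -0.03  1.07 -0.29]
```

View pics/c4.png

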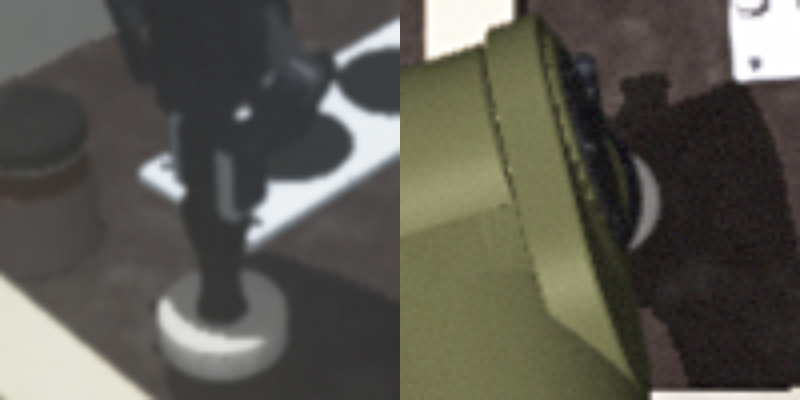

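Request:
step_arm(
  plan=[
    [[0,0,-15,0,20],[0,0,-20,0,20],[0,0,-20,0,20],[0,0,-10,0,20],[0,0,0,0,20]],
  ],
)

```text
t: 5.28
eef_pos: [0.4161, 0.1133, 0.1704]
orientation: [0.001, 0.707, 0.707, 0.001]
ft_force: [-0.1, 0.3, -3.7]
finger_gap: 0.0223
grip_force: 52.2
```

Request:
step_arm(
  plan=[
    [[-10,8,0,0,20],[-20,16,0,0,20],[-22,18,0,0,20],[-22,18,0,0,20],[-22,18,0,0,20]],
  ],
)

```text
t: 5.7
eef_pos: [0.4928, 0.0148, 0.1668]
orientation: [-0.001, 0.708, 0.707, -0.001]
ft_force: [0.5, 0.1, -3.3]
finger_gap: 0.0223
grip_force: 52.5
```

Request:
step_arm(
  plan=[
    [[-20,16,0,0,20],[-14,11,0,0,20],[-6,5,0,0,20],[0,0,0,0,20],[0,0,0,0,20]],
  ],
)

```text
t: 6.12
eef_pos: [0.5237, -0.0223, 0.1676]
orientation: [-0.002, 0.707, 0.707, -0.0]
ft_force: [-0.6, 0.7, -3.3]
finger_gap: 0.022
grip_force: 52.3
```

```bash
python3 -c "
from h import *
st()
d=cap('scene'); t=cap('top')
save('c5',np.hstack([cv2.resize(d['pixels'][180:280,275:375],None,fx=4,fy=4),cv2.resize(t['pixels'][180:280,290:390],None,fx=4,fy=4)]))"
```

```text
t6.12 pos [ 0.5237 -0.0223  0.1676] yhead -0.0 z [-0.003  0.002 -1.   ] gap 22.0 grip 52 F [-0.6  0.7 -3.3] q [ 0.8   0.17 -0.88  1.81  0.14  1.23 -0.12]
```

View pics/c5.png

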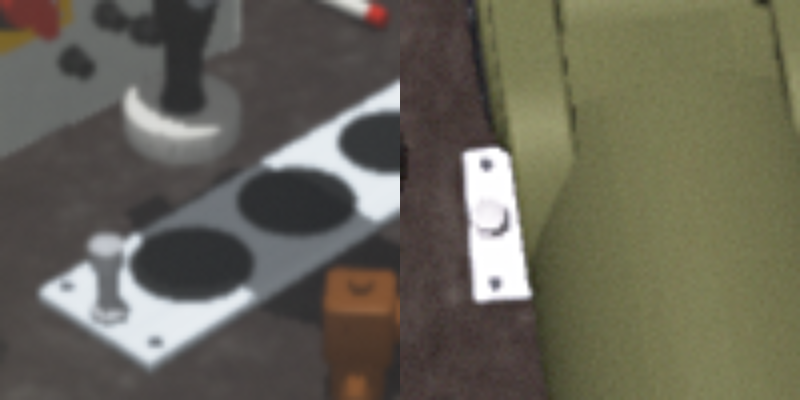

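```bash
python3 -c "
from h import *
d=cap('scene'); p=d['pixels'][195:224,300:342].astype(int)
m=(p[...,0]>105).astype(np.uint8); ys,xs=np.nonzero(m); 
print(proj(d,[.5237,-.0223,.1016]),onz(d,323,245.75,.01))
print(onz(d,320.5,208.5,.1016), onz(d,320.5,207.5,.1016))
g=cv2.cvtColor(d['pixels'],cv2.COLOR_RGB2GRAY)
print(g[200:224,320]); print(g[208,300:342]);print(g[212,300:342])"
```

```text
(np.float64(322.1160259989562), np.float64(207.98315417722253)) [ 0.52198392 -0.02073142  0.01      ]
[ 0.52445678 -0.01870875  0.1016    ] [ 0.52722185 -0.02111241  0.1016    ]
[ 46  47  47  46  47  47  47  53  75 106 145 197 215 205 163 136 129 123
 119 112 103  85  76  74]
[ 73  68  70  69  72  96 148 195 213 215 214 205 194 157 131 133 113  91
  78  76  75  75  80  85  96 103 105 106 107 106 105 104 105 103  95  79
  72  72  71  70  70  67]
[ 71  72  72  74  76  83 103 118 129 139 156 176 195 205 210 214 215 216
 217 217 215 207 204 199 189 193 193 183 159 125 109 107 103  96  86  75
  70  69  69  69  69  70]
```

Request:
step_arm(
  plan=[
    [[-2,-2,15,0,20],[0,0,22,0,20],[0,0,22,0,20],[0,0,14,0,20],[0,0,3,0,20]],
  ],
)

```text
t: 6.68
eef_pos: [0.5202, -0.0241, 0.0908]
orientation: [-0.002, 0.707, 0.707, -0.002]
ft_force: [-0.5, -0.4, -3.3]
finger_gap: 0.022
grip_force: 52.6
```

Request:
step_arm(
  plan=[
    [[0,0,0,0,20],[0,0,2,0,20],[0,0,0,0,20],[0,0,2,0,20],[0,0,0,0,20]],
  ],
)

```text
t: 7.1
eef_pos: [0.5231, -0.025, 0.0896]
orientation: [0.001, 0.707, 0.707, 0.0]
ft_force: [-0.9, 0.5, -3.6]
finger_gap: 0.0216
grip_force: 52.6
```

```bash
python3 -c "
from h import *
st()"
```

```text
t7.10 pos [ 0.5231 -0.025   0.0896] yhead -0.0 z [ 0.001 -0.001 -1.   ] gap 21.6 grip 53 F [-0.9  0.5 -3.6] q [ 0.76  0.26 -0.85  1.9   0.23  1.08 -0.18]
```

Request:
step_arm(
  plan=[
    [[0,0,2,0,20],[0,0,1,0,20],[0,0,0,0,20]],
  ],
)

```text
t: 7.35
eef_pos: [0.5243, -0.0251, 0.0875]
orientation: [0.001, 0.707, 0.707, 0.001]
ft_force: [-0.3, -0.3, 4.6]
finger_gap: 0.022
grip_force: 55.5
```

Request:
step_arm(
  plan=[
    [[0,0,1.5,0,20],[0,0,0,0,20],[0,0,0,0,20]],
  ],
)

```text
t: 7.6
eef_pos: [0.5252, -0.0252, 0.0872]
orientation: [0.002, 0.707, 0.707, 0.001]
ft_force: [-0.3, -0.7, 10.7]
finger_gap: 0.0221
grip_force: 57.4
```

Request:
step_arm(
  plan=[
    [[0,0,-1,0,30],[0,0,0,0,50],[0,0,0,0,60],[0,0,0,0,60],[0,0,0,0,60]],
  ],
)

```text
t: 8.02
eef_pos: [0.5223, -0.0249, 0.0852]
orientation: [-0.0, 0.707, 0.707, -0.0]
ft_force: [0.0, -0.1, -0.2]
finger_gap: 0.0599
grip_force: 0.0
```

Request:
step_arm(
  plan=[
    [[0,0,-10,0,60],[0,0,-20,0,60],[0,0,-30,0,60],[0,0,-35,0,85],[0,0,-30,0,85]],
  ],
)

```text
t: 8.43
eef_pos: [0.5227, -0.0245, 0.213]
orientation: [0.0, 0.707, 0.707, 0.0]
ft_force: [1.4, -0.2, -0.3]
finger_gap: 0.0816
grip_force: 0.0
```

```bash
python3 -c "
from h import *
st()"
```

```text
t8.43 pos [ 0.5227 -0.0245  0.213 ] yhead 0.0 z [ 0.001  0.    -1.   ] gap 81.6 grip 0 F [ 1.4 -0.2 -0.3] q [ 0.83  0.13 -0.89  1.76  0.1   1.31 -0.08]
```

Request:
step_arm(
  plan=[
    [[25,6,0,0,85],[35,8,0,0,85],[35,8,0,0,85],[30,7,0,0,85],[14,3,0,0,85]],
  ],
)

```text
t: 8.85
eef_pos: [0.5546, 0.1194, 0.2117]
orientation: [-0.001, 0.705, 0.709, 0.001]
ft_force: [-0.3, 0.1, 0.1]
finger_gap: 0.0851
grip_force: 0.0
```

Request:
step_arm(
  plan=[
    [[0,0,0,0,85],[0,0,25,0,85],[0,0,30,0,85],[0,0,15,0,85],[0,0,0,0,85]],
  ],
)

```text
t: 9.27
eef_pos: [0.5523, 0.1116, 0.1372]
orientation: [-0.002, 0.708, 0.706, -0.003]
ft_force: [-0.5, -1.0, 0.2]
finger_gap: 0.0855
grip_force: 0.0
```

```bash
python3 -c "
from h import *
st()
d=cap('scene'); t=cap('top')
save('c6',np.hstack([cv2.resize(d['pixels'][180:300,220:350],None,fx=3,fy=3),cv2.resize(t['pixels'][180:300,260:390],None,fx=3,fy=3)]))"
```

```text
t9.27 pos [0.5523 0.1116 0.1372] yhead -0.1 z [-0.007 -0.002 -1.   ] gap 85.5 grip 0 F [-0.5 -1.   0.2] q [ 0.54  0.33 -0.93  1.75  0.28  1.21 -0.47]
```

View pics/c6.png

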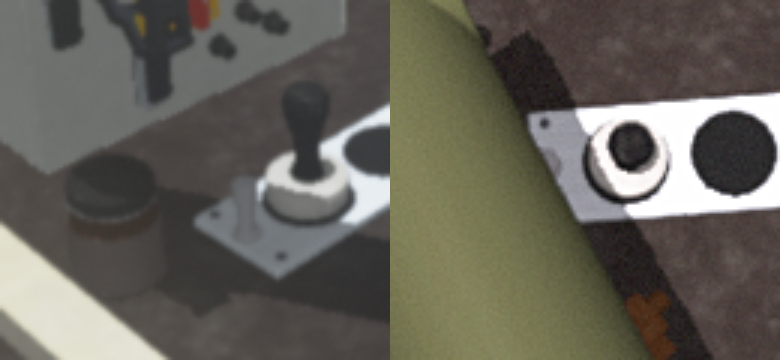

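Request:
step_arm(
  plan=[
    [[0,0,0,0,85],[0,0,18,0,85],[0,0,20,0,85],[0,0,10,0,85],[0,0,0,0,85]],
  ],
)

```text
t: 9.78
eef_pos: [0.554, 0.1133, 0.0916]
orientation: [-0.001, 0.707, 0.707, -0.001]
ft_force: [-0.9, -0.2, 0.2]
finger_gap: 0.0847
grip_force: 0.0
```

```bash
python3 -c "
from h import *
st()"
```

```text
t9.78 pos [0.554  0.1133 0.0916] yhead -0.1 z [-0.002 -0.001 -1.   ] gap 84.7 grip 0 F [-0.9 -0.2  0.2] q [ 0.51  0.39 -0.9   1.79  0.33  1.13 -0.5 ]
```

Request:
step_arm(
  plan=[
    [[2,1,10,0,85],[0,0,15,0,85],[0,0,11,0,85],[0,0,2,0,85],[0,0,0,0,85]],
  ],
)

```text
t: 10.2
eef_pos: [0.5555, 0.1161, 0.0542]
orientation: [-0.0, 0.707, 0.707, -0.0]
ft_force: [0.0, 0.1, 0.4]
finger_gap: 0.0848
grip_force: 0.0
```

Request:
step_arm(
  plan=[
    [[0,0,0,0,70],[0,0,0,0,55],[0,0,0,0,55],[0,0,0,0,55],[0,0,0,0,55]],
  ],
)

```text
t: 10.62
eef_pos: [0.5567, 0.1163, 0.0557]
orientation: [0.001, 0.707, 0.707, 0.001]
ft_force: [0.5, 0.2, 6.2]
finger_gap: 0.0555
grip_force: 25.9
```

```bash
python3 -c "
from h import *
st()"
```

```text
t10.62 pos [0.5567 0.1163 0.0557] yhead -0.0 z [ 0.002  0.    -1.   ] gap 55.5 grip 26 F [0.5 0.2 6.2] q [ 0.48  0.43 -0.88  1.82  0.38  1.06 -0.54]
```

Request:
step_arm(
  plan=[
    [[0,0,0,0,35],[0,0,0,0,35],[0,0,0,0,35]],
  ],
)

```text
t: 10.87
eef_pos: [0.5567, 0.1164, 0.056]
orientation: [0.001, 0.707, 0.707, 0.001]
ft_force: [-0.9, 0.3, 7.7]
finger_gap: 0.0542
grip_force: 61.1
```

Request:
step_arm(
  plan=[
    [[0,0,-5,0,35],[0,0,-12,0,35],[0,0,-12,0,35],[0,0,0,0,35],[0,0,0,0,35]],
  ],
)

```text
t: 11.28
eef_pos: [0.5566, 0.1161, 0.0847]
orientation: [0.001, 0.707, 0.707, 0.001]
ft_force: [-0.3, -0.9, -0.4]
finger_gap: 0.0544
grip_force: 63.1
```

```bash
python3 -c "
from h import *
st()"
```

```text
t11.28 pos [0.5566 0.1161 0.0847] yhead -0.0 z [ 0.002 -0.    -1.   ] gap 54.4 grip 63 F [-0.3 -0.9 -0.4] q [ 0.5   0.4  -0.9   1.8   0.35  1.11 -0.52]
```

Request:
step_arm(
  plan=[
    [[0,0,-15,0,35],[0,0,-25,0,35],[0,0,-20,0,35],[0,0,0,0,35],[0,0,0,0,35]],
  ],
)

```text
t: 11.7
eef_pos: [0.5563, 0.116, 0.1441]
orientation: [0.001, 0.707, 0.707, 0.0]
ft_force: [-1.0, -0.4, -1.3]
finger_gap: 0.0542
grip_force: 63.2
```

```bash
python3 -c "
from h import *
st()
d=cap('scene')
save('c7',cv2.resize(d['pixels'][170:290,200:350],None,fx=4,fy=4))"
```

```text
t11.70 pos [0.5563 0.116  0.1441] yhead -0.0 z [ 0.002 -0.    -1.   ] gap 54.2 grip 63 F [-1.  -0.4 -1.3] q [ 0.54  0.33 -0.93  1.74  0.28  1.21 -0.47]
```

View pics/c7.png

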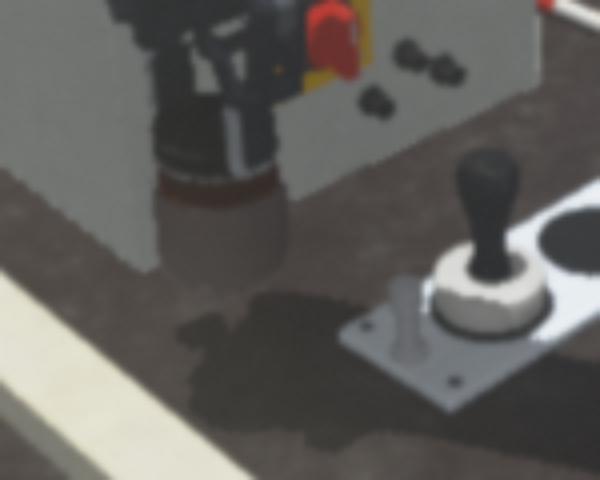

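Request:
step_arm(
  plan=[
    [[0,0,-15,0,35],[0,0,-20,0,35],[0,0,-12,0,35],[-10,-1,0,0,35],[-20,-3,0,0,35]],
  ],
)

```text
t: 12.17
eef_pos: [0.5515, 0.0883, 0.1903]
orientation: [-0.0, 0.706, 0.709, 0.001]
ft_force: [-0.4, -0.1, -1.8]
finger_gap: 0.0539
grip_force: 63.2
```

Request:
step_arm(
  plan=[
    [[-30,-4,0,0,35],[-35,-5,0,0,35],[-35,-5,0,0,35],[-35,-5,0,0,35],[-27,-4,0,0,35]],
  ],
)

```text
t: 12.58
eef_pos: [0.5268, -0.0805, 0.1889]
orientation: [-0.0, 0.709, 0.706, -0.001]
ft_force: [1.3, 0.0, -1.4]
finger_gap: 0.0541
grip_force: 63.2
```

Request:
step_arm(
  plan=[
    [[-18,-2,0,0,35],[-9,0,0,0,35],[0,0,0,0,35],[0,0,0,0,35],[0,0,0,0,35]],
  ],
)

```text
t: 13.0
eef_pos: [0.5267, -0.1008, 0.1902]
orientation: [-0.001, 0.706, 0.708, 0.0]
ft_force: [0.3, -0.4, -1.9]
finger_gap: 0.0545
grip_force: 63.2
```

```bash
python3 -c "
from h import *
st()"
```

```text
t13.00 pos [ 0.5267 -0.1008  0.1902] yhead 0.1 z [-0.     0.001 -1.   ] gap 54.5 grip 63 F [ 0.3 -0.4 -1.9] q [ 0.92  0.18 -0.86  1.76  0.14  1.27  0.03]
```

Request:
step_arm(
  plan=[
    [[-2,1,15,0,35],[0,0,25,0,35],[0,0,30,0,35],[0,0,25,0,35],[0,0,15,0,35]],
  ],
)

```text
t: 13.42
eef_pos: [0.5263, -0.1024, 0.0779]
orientation: [-0.002, 0.706, 0.708, -0.001]
ft_force: [-0.1, 0.2, -1.4]
finger_gap: 0.054
grip_force: 63.2
```

Request:
step_arm(
  plan=[
    [[0,0,6,0,35],[0,0,0,0,35],[0,0,2,0,35],[0,0,2,0,35],[0,0,0,0,35]],
  ],
)

```text
t: 13.83
eef_pos: [0.5285, -0.1049, 0.0715]
orientation: [0.001, 0.707, 0.707, 0.0]
ft_force: [-0.9, 0.1, -0.6]
finger_gap: 0.054
grip_force: 63.2
```

```bash
python3 -c "
from h import *
st()"
```

```text
t13.83 pos [ 0.5285 -0.1049  0.0715] yhead -0.0 z [ 0.002 -0.001 -1.   ] gap 54.0 grip 63 F [-0.9  0.1 -0.6] q [ 0.86  0.32 -0.82  1.88  0.27  1.05 -0.06]
```

Request:
step_arm(
  plan=[
    [[1,0,2,0,35],[0,0,1,0,35],[0,0,0,0,35]],
  ],
)

```text
t: 14.08
eef_pos: [0.5277, -0.104, 0.0677]
orientation: [0.0, 0.707, 0.707, -0.0]
ft_force: [0.4, 0.5, -1.1]
finger_gap: 0.0541
grip_force: 63.2
```

Request:
step_arm(
  plan=[
    [[0,0,1.5,0,35],[0,0,0,0,35],[0,0,0,0,35]],
  ],
)

```text
t: 14.33
eef_pos: [0.5278, -0.1041, 0.0662]
orientation: [0.0, 0.707, 0.707, 0.0]
ft_force: [0.8, -0.7, -1.1]
finger_gap: 0.0545
grip_force: 63.3
```

Request:
step_arm(
  plan=[
    [[0,0,1,0,35],[0,0,0,0,35],[0,0,0,0,35]],
  ],
)

```text
t: 14.58
eef_pos: [0.528, -0.1041, 0.066]
orientation: [0.0, 0.707, 0.707, -0.0]
ft_force: [-0.5, 0.1, 6.0]
finger_gap: 0.0542
grip_force: 63.9
```

Request:
step_arm(
  plan=[
    [[0,0,1,0,35],[0,0,0,0,35],[0,0,0,0,35]],
  ],
)

```text
t: 14.83
eef_pos: [0.5281, -0.1041, 0.0659]
orientation: [0.0, 0.707, 0.707, -0.0]
ft_force: [-2.9, -0.0, 12.5]
finger_gap: 0.054
grip_force: 64.5
```

Request:
step_arm(
  plan=[
    [[0,0,-2,0,60],[0,0,0,0,70],[0,0,0,0,82],[0,0,0,0,82],[0,0,0,0,82]],
  ],
)

```text
t: 15.25
eef_pos: [0.5275, -0.104, 0.0658]
orientation: [-0.0, 0.707, 0.707, -0.0]
ft_force: [-0.4, -1.5, -0.3]
finger_gap: 0.0822
grip_force: 0.0
```

Request:
step_arm(
  plan=[
    [[0,0,-12,0,82],[0,0,-25,0,82],[0,0,-35,0,82],[0,0,-35,0,82],[0,0,-30,0,70]],
  ],
)

```text
t: 15.67
eef_pos: [0.5281, -0.1035, 0.2061]
orientation: [0.001, 0.707, 0.707, 0.0]
ft_force: [0.9, 0.1, 1.5]
finger_gap: 0.0716
grip_force: 0.0
```

```bash
python3 -c "
from h import *
st()"
```

```text
t15.67 pos [ 0.5281 -0.1035  0.2061] yhead 0.0 z [ 0.002 -0.    -1.   ] gap 71.6 grip 0 F [0.9 0.1 1.5] q [ 0.93  0.17 -0.86  1.73  0.13  1.3   0.04]
```

Request:
step_arm(
  plan=[
    [[20,3,0,0,70],[35,5,0,0,70],[35,5,0,0,70],[35,5,0,0,70],[35,5,0,0,70]],
  ],
)

```text
t: 16.08
eef_pos: [0.5509, 0.0575, 0.2042]
orientation: [0.001, 0.708, 0.707, 0.0]
ft_force: [1.5, -0.6, 0.8]
finger_gap: 0.0698
grip_force: 0.0
```

Request:
step_arm(
  plan=[
    [[35,5,0,0,70],[35,5,0,0,70],[35,5,0,0,70],[35,5,0,0,70],[35,5,0,0,70]],
  ],
)

```text
t: 16.5
eef_pos: [0.5761, 0.2325, 0.2039]
orientation: [0.0, 0.707, 0.707, 0.0]
ft_force: [0.1, 0.4, -0.3]
finger_gap: 0.0701
grip_force: 0.0
```

Request:
step_arm(
  plan=[
    [[35,5,0,0,70],[25,3,0,0,70],[13,2,0,0,70],[0,0,0,0,70],[0,0,0,0,70]],
  ],
)

```text
t: 16.92
eef_pos: [0.5856, 0.3046, 0.2035]
orientation: [-0.0, 0.707, 0.707, -0.0]
ft_force: [0.0, -0.4, 0.6]
finger_gap: 0.0701
grip_force: 0.0
```

Run:
```python
from h import *
st()
s=np.load('scene0.npy',allow_pickle=True).item(); t=np.load('top0.npy',allow_pickle=True).item()
for d,(x0,y0,x1,y1) in((t,(170,195,210,225)),(s,(148,290,185,320))):
    p=d['pixels'][y0:y1,x0:x1].astype(int); m=((p[...,0]-p[...,2]>35)&(p[...,0]>110)).astype(np.uint8)
    n,l,S,c=cv2.connectedComponentsWithStats(m)
    for i in range(1,n):
        if S[i,4]>8: print(S[i],c[i]+[x0,y0],onz(d,*(c[i]+[x0,y0]),.014).round(4))
    p=d['pixels'][y0-25 if d is s else y0:y1,x0:x1].astype(int); Y0=y0-25 if d is s else y0
    m=((abs(p[...,0]-p[...,2])<15)&(p[...,0]>110)&(p[...,0]<250)).astype(np.uint8); n,l,S,c=cv2.connectedComponentsWithStats(m)
    for i in range(1,n):
        if S[i,4]>8: print('grey',S[i],c[i]+[x0,Y0],onz(d,*(c[i]+[x0,Y0]),.05).round(4))
# placed parts, top view now
t=cap('top'); 
p=t['pixels'][205:260,305:480].astype(int); g=p.sum(2)/3
m=((g>120)).astype(np.uint8); n,l,S,c=cv2.connectedComponentsWithStats(m)
for i in range(1,n):
    if S[i,4]>60: print(S[i],c[i]+[305,205])
np.save('top2.npy',t,allow_pickle=True)
```

```text
t16.92 pos [0.5856 0.3046 0.2035] yhead 0.1 z [-0.  0. -1.] gap 70.1 grip 0 F [ 0.  -0.4  0.6] q [ 0.15  0.51 -0.94  1.43  0.41  1.41 -0.79]
[27  7  9  8 44] [201.11363636 206.02272727] [0.5955 0.2804 0.014 ]
[ 7 18  6  6 22] [179.13636364 215.45454545] [0.5754 0.3298 0.014 ]
grey [12  9  6  6 23] [184.2173913 206.2173913] [0.5893 0.3074 0.05  ]
grey [16 19 10  9 66] [190.43939394 217.90909091] [0.5635 0.2936 0.05  ]
[ 6 14 12 11 89] [159.4494382  308.76404494] [0.5747 0.3251 0.014 ]
grey [11 13  7  6 32] [161.65625 280.5625 ] [0.6002 0.2996 0.05  ]
grey [20 23 13  9 72] [174.04166667 291.65277778] [0.5575 0.2981 0.05  ]
[   0    0  174   51 4268] [386.83645736 230.31911903]
```

Request:
step_arm(
  plan=[
    [[0,0,0,6.9,65],[0,0,0,6.9,65],[0,0,0,6.9,65],[0,0,0,6.9,65],[0,0,0,6.9,65]],
  ],
)

```text
t: 17.38
eef_pos: [0.5868, 0.3012, 0.2035]
orientation: [0.001, 0.887, 0.461, -0.0]
ft_force: [0.6, 0.6, 0.5]
finger_gap: 0.0648
grip_force: 0.0
```

Request:
step_arm(
  plan=[
    [[0,0,0,6.9,65],[0,0,0,6.9,65],[0,0,0,6.9,65],[0,0,0,6.9,65],[0,0,0,6.9,65]],
  ],
)

```text
t: 17.8
eef_pos: [0.5868, 0.3012, 0.2036]
orientation: [0.001, 0.984, 0.177, 0.0]
ft_force: [0.2, 0.2, 0.9]
finger_gap: 0.0649
grip_force: 0.0
```

Request:
step_arm(
  plan=[
    [[0,0,10,0,65],[0,0,25,0,65],[0,0,30,0,65],[0,0,25,0,65],[0,0,10,0,65]],
  ],
)

```text
t: 18.22
eef_pos: [0.5843, 0.3005, 0.0985]
orientation: [0.001, 0.983, 0.182, -0.003]
ft_force: [-0.4, -1.4, -0.3]
finger_gap: 0.065
grip_force: 0.0
```

```bash
python3 -c "
from h import *
st()
d=cap('scene')
save('c8',cv2.resize(d['pixels'][210:330,110:260],None,fx=4,fy=4))"
```

```text
t18.22 pos [0.5843 0.3005 0.0985] yhead -69.0 z [-0.005 -0.004 -1.   ] gap 65.0 grip 0 F [-0.4 -1.4 -0.3] q [-0.    0.52 -0.69  1.55  0.34  1.2  -1.95]
```

View pics/c8.png

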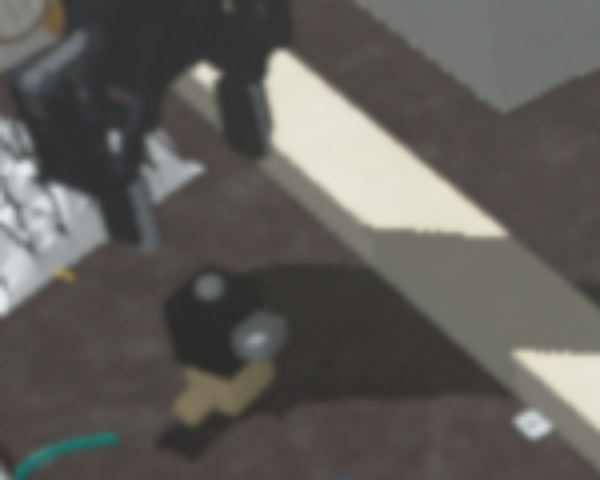

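Request:
step_arm(
  plan=[
    [[1,-3,10,0,65],[0,0,15,0,65],[0,0,15,0,65],[0,0,8,0,65],[0,0,0,0,65]],
  ],
)

```text
t: 18.68
eef_pos: [0.5845, 0.3062, 0.0525]
orientation: [0.001, 0.983, 0.182, -0.002]
ft_force: [0.3, -0.1, 0.8]
finger_gap: 0.0649
grip_force: 0.0
```

Request:
step_arm(
  plan=[
    [[0,0,0,0,65],[0,0,0,0,65]],
  ],
)

```text
t: 18.85
eef_pos: [0.5862, 0.3075, 0.0557]
orientation: [-0.0, 0.983, 0.182, 0.0]
ft_force: [0.9, -0.7, -0.5]
finger_gap: 0.065
grip_force: 0.0
```

Request:
step_arm(
  plan=[
    [[0,2,5,0,65],[0,0,2,0,65],[0,0,0,0,65],[0,0,0,0,50],[0,0,0,0,40]],
  ],
)

```text
t: 19.27
eef_pos: [0.5866, 0.3053, 0.0482]
orientation: [-0.0, 0.983, 0.182, 0.0]
ft_force: [0.0, -0.2, -1.0]
finger_gap: 0.0422
grip_force: 0.0
```

Request:
step_arm(
  plan=[
    [[0,0,0,0,20],[0,0,0,0,20],[0,0,0,0,20],[0,0,0,0,20]],
  ],
)

```text
t: 19.6
eef_pos: [0.5869, 0.3054, 0.0487]
orientation: [0.0, 0.983, 0.182, 0.0]
ft_force: [-1.0, -1.0, 4.1]
finger_gap: 0.031
grip_force: 59.3
```

```bash
python3 -c "
from h import *
st()"
```

```text
t19.60 pos [0.5869 0.3054 0.0487] yhead -69.0 z [ 0.001  0.    -1.   ] gap 31.0 grip 59 F [-1.  -1.   4.1] q [-0.02  0.57 -0.67  1.59  0.38  1.12 -1.98]
```

Request:
step_arm(
  plan=[
    [[0,0,-6,0,20],[0,0,-15,0,20],[0,0,-30,0,20],[0,0,-35,0,20],[0,0,-35,0,20]],
  ],
)

```text
t: 20.02
eef_pos: [0.5857, 0.3051, 0.1704]
orientation: [0.0, 0.983, 0.182, -0.001]
ft_force: [1.4, 0.0, -1.4]
finger_gap: 0.031
grip_force: 59.8
```

Request:
step_arm(
  plan=[
    [[0,0,-25,0,20],[0,0,-8,0,20],[0,0,0,-6.9,20],[0,0,0,-6.9,20],[0,0,0,-6.9,20]],
  ],
)

```text
t: 20.43
eef_pos: [0.586, 0.305, 0.2016]
orientation: [0.0, 0.934, 0.359, -0.001]
ft_force: [-0.6, -0.3, -2.0]
finger_gap: 0.031
grip_force: 59.8
```

Request:
step_arm(
  plan=[
    [[0,0,0,-6.9,20],[0,0,0,-6.9,20],[0,0,0,-6.9,20],[0,0,0,-6.9,20],[0,0,0,-6.9,20]],
  ],
)

```text
t: 20.85
eef_pos: [0.5858, 0.3049, 0.201]
orientation: [-0.0, 0.785, 0.619, -0.001]
ft_force: [0.0, 0.2, -1.8]
finger_gap: 0.0309
grip_force: 59.8
```

Request:
step_arm(
  plan=[
    [[0,0,0,-6.9,20],[0,0,0,-6.9,20],[0,0,0,0,20]],
  ],
)

```text
t: 21.1
eef_pos: [0.5859, 0.3049, 0.2009]
orientation: [-0.001, 0.706, 0.708, -0.001]
ft_force: [0.1, -0.5, -2.2]
finger_gap: 0.0312
grip_force: 59.8
```

```bash
python3 -c "
from h import *
st()"
```

```text
t21.10 pos [0.5859 0.3049 0.2009] yhead 0.1 z [-0.002 -0.001 -1.   ] gap 31.2 grip 60 F [ 0.1 -0.5 -2.2] q [ 0.15  0.52 -0.94  1.43  0.41  1.41 -0.79]
```

Request:
step_arm(
  plan=[
    [[-18,-3,0,0,20],[-30,-3.5,0,0,20],[-35,-3.5,0,0,20],[-35,-3.5,0,0,20],[-35,-3.5,0,0,20]],
  ],
)

```text
t: 21.52
eef_pos: [0.5685, 0.1509, 0.2013]
orientation: [-0.0, 0.708, 0.706, -0.001]
ft_force: [0.5, -0.6, -1.8]
finger_gap: 0.0313
grip_force: 59.8
```

Request:
step_arm(
  plan=[
    [[-35,-3.5,0,0,20],[-35,-3.5,0,0,20],[-35,-3.5,0,0,20],[-35,-3.5,0,0,20],[-35,-3.5,0,0,20]],
  ],
)

```text
t: 21.93
eef_pos: [0.5509, -0.0243, 0.2018]
orientation: [-0.0, 0.709, 0.706, -0.0]
ft_force: [0.5, -0.4, -2.6]
finger_gap: 0.031
grip_force: 59.8
```

Request:
step_arm(
  plan=[
    [[-35,-3.5,0,0,20],[-35,-3.5,0,0,20],[-35,-3.5,0,0,20],[-30,-3.5,0,0,20],[-17,-3,0,0,20]],
  ],
)

```text
t: 22.35
eef_pos: [0.5332, -0.1798, 0.2015]
orientation: [0.0, 0.711, 0.704, -0.001]
ft_force: [-0.3, -0.6, -2.1]
finger_gap: 0.0311
grip_force: 59.8
```

Request:
step_arm(
  plan=[
    [[-8,-1.5,0,0,20],[0,0,0,0,20],[0,0,0,0,20],[0,0,0,0,20]],
  ],
)

```text
t: 22.68
eef_pos: [0.5337, -0.18, 0.2021]
orientation: [-0.0, 0.707, 0.708, 0.0]
ft_force: [0.8, 0.1, -1.9]
finger_gap: 0.0309
grip_force: 59.8
```

Run:
```python
from h import *
st()
t=cap('top'); s=cap('scene')
save('c9',np.hstack([cv2.resize(s['pixels'][150:270,280:430],None,fx=2.6,fy=2.6,interpolation=2),cv2.resize(t['pixels'][190:310,300:450],None,fx=2.6,fy=2.6,interpolation=2)]))
```

```text
t22.68 pos [ 0.5337 -0.18    0.2021] yhead 0.1 z [ 0.     0.001 -1.   ] gap 30.9 grip 60 F [ 0.8  0.1 -1.9] q [ 1.02  0.24 -0.85  1.68  0.19  1.31  0.14]
```

View pics/c9.png

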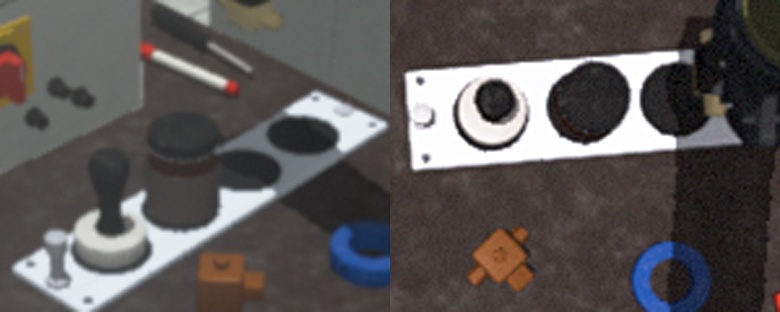

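Request:
step_arm(
  plan=[
    [[-1.5,-1,15,0,20],[0,0,30,0,20],[0,0,30,0,20],[0,0,30,0,20],[0,0,18,0,20]],
  ],
)

```text
t: 23.2
eef_pos: [0.5308, -0.1823, 0.0762]
orientation: [-0.002, 0.707, 0.707, -0.001]
ft_force: [-0.1, 0.6, -1.8]
finger_gap: 0.0309
grip_force: 59.8
```

Request:
step_arm(
  plan=[
    [[0,0,9,0,20],[0,0,3,0,20],[0,0,0,0,20],[0,0,0,0,20],[0,0,0,0,20]],
  ],
)

```text
t: 23.62
eef_pos: [0.5335, -0.1843, 0.0687]
orientation: [0.001, 0.707, 0.707, 0.0]
ft_force: [0.1, -0.3, -1.0]
finger_gap: 0.031
grip_force: 59.9
```

Request:
step_arm(
  plan=[
    [[0,0,2,0,20],[0,0,1,0,20],[0,0,0,0,20],[0,0,0,0,20]],
  ],
)

```text
t: 23.95
eef_pos: [0.5322, -0.1843, 0.0643]
orientation: [0.0, 0.707, 0.707, -0.0]
ft_force: [-0.3, 0.1, -1.7]
finger_gap: 0.0311
grip_force: 59.9
```

Request:
step_arm(
  plan=[
    [[2,0,2,0,20],[0,0,2,0,20],[0,0,0,0,20],[0,0,0,0,20]],
  ],
)

```text
t: 24.28
eef_pos: [0.532, -0.182, 0.0598]
orientation: [-0.0, 0.707, 0.707, -0.0]
ft_force: [-0.2, 1.3, -1.9]
finger_gap: 0.0316
grip_force: 59.9
```

Request:
step_arm(
  plan=[
    [[0,0,1,0,20],[0,0,0,0,20],[0,0,0,0,20]],
  ],
)

```text
t: 24.53
eef_pos: [0.5322, -0.1822, 0.0591]
orientation: [-0.0, 0.707, 0.707, -0.0]
ft_force: [-0.3, 0.8, -1.3]
finger_gap: 0.0315
grip_force: 59.9
```

Request:
step_arm(
  plan=[
    [[0,0,1,0,20],[0,0,0,0,20],[0,0,0,0,20]],
  ],
)

```text
t: 24.78
eef_pos: [0.5325, -0.1822, 0.0587]
orientation: [0.0, 0.707, 0.707, -0.0]
ft_force: [-0.1, 0.7, 3.8]
finger_gap: 0.031
grip_force: 60.6
```

Contact is made, so I release and retreat.

Request:
step_arm(
  plan=[
    [[0,0,0,0,35],[0,0,0,0,50],[0,0,0,0,60],[0,0,0,0,60],[0,0,0,0,60]],
  ],
)

```text
t: 25.2
eef_pos: [0.5322, -0.1822, 0.058]
orientation: [0.0, 0.707, 0.707, -0.0]
ft_force: [0.4, 0.4, 0.2]
finger_gap: 0.0601
grip_force: 0.0
```

Request:
step_arm(
  plan=[
    [[0,0,-12,0,60],[0,0,-25,0,60],[0,0,-35,0,60],[0,0,-38,0,60],[0,0,-36,0,50]],
  ],
)

```text
t: 25.62
eef_pos: [0.5321, -0.1817, 0.2067]
orientation: [0.0, 0.707, 0.707, 0.0]
ft_force: [0.9, -0.9, 0.5]
finger_gap: 0.0505
grip_force: 0.0
```

```bash
python3 -c "
from h import *
st()"
```

```text
t25.62 pos [ 0.5321 -0.1817  0.2067] yhead 0.0 z [ 0.001 -0.    -1.   ] gap 50.5 grip 0 F [ 0.9 -0.9  0.5] q [ 1.03  0.23 -0.85  1.68  0.18  1.31  0.14]
```

Request:
step_arm(
  plan=[
    [[20,-3,0,0,38],[30,-4.5,0,0,38],[36,-5,0,0,38],[36,-5,0,0,38],[36,-5,0,0,38]],
  ],
)

```text
t: 26.03
eef_pos: [0.5094, -0.0224, 0.2048]
orientation: [0.001, 0.707, 0.707, 0.0]
ft_force: [0.6, -0.1, 0.4]
finger_gap: 0.0383
grip_force: 0.0
```

Request:
step_arm(
  plan=[
    [[36,-5,0,0,38],[36,-5,0,0,38],[36,-5,0,0,38],[36,-5,0,0,38],[36,-5,0,0,38]],
  ],
)

```text
t: 26.45
eef_pos: [0.4843, 0.1578, 0.2049]
orientation: [0.001, 0.707, 0.707, 0.0]
ft_force: [0.9, 1.2, -0.2]
finger_gap: 0.0378
grip_force: 0.0
```

Request:
step_arm(
  plan=[
    [[36,-5,0,0,38],[36,-5,0,0,38],[36,-5,0,0,38],[30,-5,0,0,38],[15,-5,0,0,38]],
  ],
)

```text
t: 26.87
eef_pos: [0.4581, 0.3137, 0.2049]
orientation: [-0.001, 0.706, 0.709, 0.001]
ft_force: [-0.1, 0.3, -0.1]
finger_gap: 0.0379
grip_force: 0.0
```

Request:
step_arm(
  plan=[
    [[7,-2.5,0,0,38],[0,0,0,0,38],[0,0,0,0,38],[0,0,0,0,38]],
  ],
)

```text
t: 27.2
eef_pos: [0.4585, 0.314, 0.2041]
orientation: [0.001, 0.708, 0.706, -0.0]
ft_force: [1.1, -0.1, -0.9]
finger_gap: 0.0376
grip_force: 0.0
```

Run:
```python
from h import *
st()
t=np.load('top0.npy',allow_pickle=True).item(); s=np.load('scene0.npy',allow_pickle=True).item()
for d,b,zz in((t,(165,280,215,320),(.058,.015)),(s,(200,330,250,390),(.058,.015))):
    x0,y0,x1,y1=b; p=d['pixels'][y0:y1,x0:x1].astype(int); ys,xs=np.nonzero((p[...,2]>p[...,1]+40)&(p[...,0]>p[...,1]+20))
    i=ys.argmin(); j=xs.argmin(); print('purple top px',xs[i]+x0,ys[i]+y0,[onz(d,xs[i]+x0,ys[i]+y0,z).round(3) for z in zz])
```

```text
t27.20 pos [0.4585 0.314  0.2041] yhead -0.2 z [ 0.001 -0.001 -1.   ] gap 37.6 grip 0 F [ 1.1 -0.1 -0.9] q [ 0.31  0.3  -1.13  1.69  0.28  1.33 -0.87]
purple top px 198 290 [array([0.409, 0.274, 0.058]), array([0.409, 0.286, 0.015])]
purple top px 216 337 [array([0.405, 0.307, 0.058]), array([0.445, 0.288, 0.015])]
```

Request:
step_arm(
  plan=[
    [[2,-1,15,0,38],[0,0,35,0,38],[0,0,38,0,38],[0,0,25,0,38],[0,0,10,0,38]],
  ],
)

```text
t: 27.62
eef_pos: [0.4557, 0.3138, 0.0772]
orientation: [-0.0, 0.708, 0.706, -0.003]
ft_force: [-0.2, 0.2, -0.3]
finger_gap: 0.0383
grip_force: 0.0
```

Request:
step_arm(
  plan=[
    [[0,0,0,0,38],[0,0,0,0,38]],
  ],
)

```text
t: 27.78
eef_pos: [0.4574, 0.3174, 0.0819]
orientation: [0.0, 0.708, 0.706, 0.0]
ft_force: [0.3, 0.6, 0.7]
finger_gap: 0.038
grip_force: 0.0
```

Run:
```python
from h import *
st()
for n,(x0,y0,x1,y1) in(('scene',(185,322,210,345)),('top',(165,255,205,285))):
    d=cap(n); p=d['pixels'][y0:y1,x0:x1].astype(int); ys,xs=np.nonzero((p[...,2]>p[...,0]+30)&(p[...,2]>p[...,1]+20)); print(n,len(xs),xs.mean()+x0 if len(xs) else 0,ys.mean()+y0 if len(xs) else 0)
```

```text
t27.78 pos [0.4574 0.3174 0.0819] yhead -0.1 z [ 0.001  0.    -1.   ] gap 38.0 grip 0 F [0.3 0.6 0.7] q [ 0.22  0.44 -1.05  1.82  0.42  1.12 -0.98]
scene 17 195.88235294117646 332.5882352941176
top 20 182.05 267.1
```

Request:
step_arm(
  plan=[
    [[-1,0,10,0,38],[0,0,14,0,38],[0,0,12,0,38],[0,0,4,0,38],[0,0,0,0,38]],
  ],
)

```text
t: 28.3
eef_pos: [0.4553, 0.316, 0.0391]
orientation: [-0.001, 0.707, 0.707, -0.002]
ft_force: [0.2, -0.5, -0.1]
finger_gap: 0.0381
grip_force: 0.0
```

Request:
step_arm(
  plan=[
    [[0,0,0,0,38],[0,0,0,0,30],[0,0,0,0,24]],
  ],
)

```text
t: 28.55
eef_pos: [0.4568, 0.3173, 0.0415]
orientation: [0.0, 0.707, 0.707, 0.0]
ft_force: [-0.3, -0.3, -0.3]
finger_gap: 0.0241
grip_force: 0.0
```

Run:
```python
from h import *
st()
d=cap('scene'); x0,y0,x1,y1=185,322,210,345; p=d['pixels'][y0:y1,x0:x1].astype(int); ys,xs=np.nonzero((p[...,2]>p[...,0]+30)&(p[...,2]>p[...,1]+20)); print(len(xs),xs.mean()+x0,ys.mean()+y0)
save('c10',cv2.resize(d['pixels'][280:370,140:260],None,fx=6,fy=6,interpolation=2))
```

```text
t28.55 pos [0.4568 0.3173 0.0415] yhead -0.0 z [ 0.001  0.    -1.   ] gap 24.1 grip 0 F [-0.3 -0.3 -0.3] q [ 0.18  0.49 -1.01  1.86  0.47  1.06 -1.01]
0 nan nan<stdin>:3: RuntimeWarning: Mean of empty slice.
  ret = ret.dtype.type(ret / rcount)
```

View pics/c10.png

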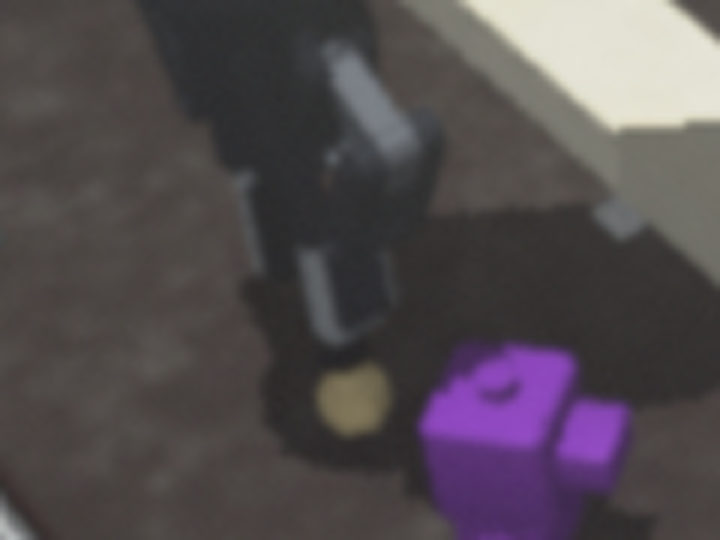

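Request:
step_arm(
  plan=[
    [[0,0,3,0,24],[0,0,2,0,24],[0,0,0,0,24],[0,0,0,0,18],[0,0,0,0,5]],
  ],
)

```text
t: 29.02
eef_pos: [0.4565, 0.3168, 0.036]
orientation: [-0.0, 0.707, 0.707, -0.0]
ft_force: [0.7, -0.3, 0.1]
finger_gap: 0.0072
grip_force: 0.0
```

Request:
step_arm(
  plan=[
    [[0,0,0,0,5],[0,0,0,0,5],[0,0,0,0,5],[0,0,0,0,5]],
  ],
)

```text
t: 29.35
eef_pos: [0.4565, 0.3169, 0.0361]
orientation: [0.0, 0.707, 0.707, -0.0]
ft_force: [0.5, 0.7, -0.5]
finger_gap: 0.0046
grip_force: 0.0
```

```bash
python3 -c "
from h import *
st()"
```

```text
t29.35 pos [0.4565 0.3169 0.0361] yhead -0.0 z [ 0. -0. -1.] gap 4.6 grip 0 F [ 0.5  0.7 -0.5] q [ 0.18  0.49 -1.    1.86  0.48  1.05 -1.02]
```

Run:
```python
from h import *
s=cap('scene');t=cap('top')
for z in(.006,.01,.02,.03,.04,.05): print(z,np.round(proj(s,[.4565,.317,z]),1))
print('hex',onz(s,198.7,346.3,.006),onz(s,190.8,330.3,.02),onz(s,190.8,330.3,.03),onz(s,190.8,330.3,.04))
for n,d,(x0,y0,x1,y1) in(('scene',s,(170,315,230,360)),('top',t,(165,250,215,290))):
    p=d['pixels'][y0:y1,x0:x1].astype(int)
    for k,m in(('blue',(p[...,2]>p[...,0]+30)&(p[...,2]>p[...,1]+20)&(p[...,1]>p[...,0])),('brass',(p[...,0]-p[...,2]>28)&(p[...,0]>85))):
        ys,xs=np.nonzero(m); print(n,k,len(xs),(np.median(xs)+x0,np.median(ys)+y0) if len(xs) else '')
```

```text
0.006 [198.3 345.5]
0.01 [197.9 343.8]
0.02 [197.  339.6]
0.03 [196.1 335.4]
0.04 [195.2 331.1]
0.05 [194.3 326.8]
hex [0.45436868 0.31749839 0.006     ] [0.48279013 0.31349158 0.02      ] [0.47294356 0.31749027 0.03      ] [0.46309698 0.32148897 0.04      ]
scene blue 0 
scene brass 69 (np.float64(198.0), np.float64(346.0))
top blue 8 (np.float64(182.5), np.float64(267.0))
top brass 25 (np.float64(188.0), np.float64(269.0))
```

The fingers closed above the fitting, which hasn't moved, so the tips sit higher than I assumed. I reopen and go lower, watching the force.

Request:
step_arm(
  plan=[
    [[0,0,0,0,38],[0,0,0,0,38],[0,0,0,0,38],[0,0,0,0,38]],
  ],
)

```text
t: 29.78
eef_pos: [0.4565, 0.3169, 0.036]
orientation: [0.0, 0.707, 0.707, -0.0]
ft_force: [-0.1, 0.6, 0.9]
finger_gap: 0.0377
grip_force: 0.0
```

Request:
step_arm(
  plan=[
    [[0,0,6,0,38],[0,0,5,0,38],[0,0,4,0,38],[0,0,0,0,38],[0,0,0,0,38]],
  ],
)

```text
t: 30.2
eef_pos: [0.4561, 0.3167, 0.0205]
orientation: [-0.0, 0.707, 0.707, -0.0]
ft_force: [0.6, -0.7, 0.3]
finger_gap: 0.0379
grip_force: 0.0
```

Run:
```python
from h import *
st()
s=cap('scene'); g=cv2.cvtColor(s['pixels'],cv2.COLOR_RGB2GRAY)
for r in range(318,354,2): print(r,' '.join('%3d'%v for v in g[r,180:214]))
p=s['pixels'][315:360,170:230].astype(int); ys,xs=np.nonzero((p[...,0]-p[...,2]>28)&(p[...,0]>85)); print(len(xs),xs.mean()+170,ys.mean()+315)
```

```text
t30.20 pos [0.4561 0.3167 0.0205] yhead -0.0 z [-0.001 -0.    -1.   ] gap 37.9 grip 0 F [ 0.6 -0.7  0.3] q [ 0.16  0.51 -0.98  1.87  0.5   1.03 -1.03]
318  82  69  52  45  44  45  46  45  45  47  46  46  46  48  46  47  48  50  53  53  53  54  53  54  53  51  52  57  62  62  62  61  56  51
320  81  72  55  44  43  42  44  45  45  45  46  46  47  48  46  47  47  47  48  47  47  48  47  48  47  47  50  56  58  57  56  53  51  48
322  78  77  62  47  42  43  43  43  43  44  46  45  46  47  47  47  46  47  47  48  47  47  47  48  46  47  48  49  48  49  48  49  48  47
324  74  80  70  52  43  43  42  43  42  44  42  44  45  45  47  47  47  45  46  47  46  47  47  46  45  45  47  46  45  48  48  47  47  47
326  65  69  69  58  45  43  42  42  42  42  43  43  45  45  44  47  49  48  47  46  48  46  46  46  45  46  47  46  48  47  48  47  47  46
328  47  58  72  67  50  43  41  42  43  43  42  43  43  46  45  48  51  50  48  47  47  46  46  46  46  45  47  47  48  48  48  48  47  46
330  47  48  60  63  54  44  43  41  42  42  43  42  45  49  52  51  51  49  49  47  46  46  45  44  45  46  
[... 885 characters left out ...]
6  55  46  45  44  46  45  45  46  47  60  83 101 102  97  96  97  94  75  55  45  46  46  49  59  61  54  49  47  48  50  55
346  67  66  66  56  46  45  44  44  44  45  46  48  64  92 106 111 111 109 106 101  95  85  77  75  72  60  52  47  47  46  47  53  63  76
348  70  71  67  57  47  44  44  45  46  48  49  50  57  79 100 109 114 116 116 114 112 110 103  89  69  52  45  44  45  47  60  82  97 104
350  73  71  70  62  52  44  44  45  45  47  47  48  48  56  74  90 104 111 114 112 109 104  92  72  54  45  44  44  44  55  79  97 105 107
352  72  73  72  69  61  48  45  45  46  46  47  47  46  45  47  52  63  74  74  68  62  58  55  49  45  46  43  44  43  52  69  82  89  93
30 196.9 348.1
```

Request:
step_arm(
  plan=[
    [[0,0,0,0,24],[0,0,0,0,18],[0,0,0,0,5],[0,0,0,0,5],[0,0,0,0,5]],
  ],
)

```text
t: 30.67
eef_pos: [0.4568, 0.3171, 0.0214]
orientation: [0.0, 0.707, 0.707, 0.0]
ft_force: [0.8, 0.2, 2.3]
finger_gap: 0.0122
grip_force: 58.6
```

Request:
step_arm(
  plan=[
    [[0,0,-4,0,5],[0,0,-10,0,5],[0,0,-20,0,5],[0,0,-26,0,5],[0,0,0,0,5]],
  ],
)

```text
t: 31.08
eef_pos: [0.4586, 0.3193, 0.086]
orientation: [0.001, 0.707, 0.707, 0.003]
ft_force: [-0.1, 0.4, -0.2]
finger_gap: 0.012
grip_force: 58.6
```

Run:
```python
from h import *
st()
s=cap('scene')
p=s['pixels'][280:360,150:240].astype(int); ys,xs=np.nonzero((p[...,0]-p[...,2]>28)&(p[...,0]>85)&(p[...,1]>p[...,2]+10)); print(len(xs),np.median(xs)+150,np.median(ys)+280, np.std(xs),np.std(ys))
for z in (.066,.060,.07): print(proj(s,[.4565,.3165,z]))
```

```text
t31.08 pos [0.4586 0.3193 0.086 ] yhead -0.0 z [ 0.006  0.004 -1.   ] gap 12.0 grip 59 F [-0.1  0.4 -0.2] q [ 0.22  0.43 -1.05  1.82  0.42  1.12 -0.97]
71 191.0 319.0 2.515179072888586 2.316805083831818
(np.float64(193.05817570264577), np.float64(319.5513758047059))
(np.float64(193.62576343421003), np.float64(322.21675941665626))
(np.float64(192.67745277841158), np.float64(317.76304599381047))
```

Request:
step_arm(
  plan=[
    [[0,0,-15,0,5],[0,0,-30,0,5],[0,0,-30,0,5],[0,0,-10,0,5],[0,0,0,0,5]],
  ],
)

```text
t: 31.55
eef_pos: [0.4577, 0.318, 0.1689]
orientation: [0.001, 0.707, 0.707, 0.002]
ft_force: [1.1, 1.3, -1.0]
finger_gap: 0.0119
grip_force: 58.6
```

Request:
step_arm(
  plan=[
    [[-20,3.5,0,0,5],[-30,4.5,0,0,5],[-37,4.5,0,0,5],[-37,4.5,0,0,5],[-37,4.5,0,0,5]],
  ],
)

```text
t: 31.97
eef_pos: [0.4766, 0.1538, 0.1644]
orientation: [-0.001, 0.707, 0.707, -0.001]
ft_force: [1.1, -1.2, 0.4]
finger_gap: 0.0121
grip_force: 58.6
```

Request:
step_arm(
  plan=[
    [[-37,4.5,0,0,5],[-37,4.5,0,0,5],[-37,4.5,0,0,5],[-37,4.5,0,0,5],[-37,4.5,0,0,5]],
  ],
)

```text
t: 32.38
eef_pos: [0.4989, -0.0315, 0.1647]
orientation: [-0.001, 0.708, 0.707, -0.001]
ft_force: [0.6, -0.0, -0.5]
finger_gap: 0.0116
grip_force: 58.6
```

Request:
step_arm(
  plan=[
    [[-37,4.5,0,0,5],[-37,4.5,0,0,5],[-37,4.5,0,0,5],[-37,4.5,0,0,5],[-37,4.5,0,0,5]],
  ],
)

```text
t: 32.8
eef_pos: [0.5212, -0.216, 0.1642]
orientation: [-0.001, 0.707, 0.707, -0.001]
ft_force: [0.3, 0.3, 0.1]
finger_gap: 0.0119
grip_force: 58.6
```

Request:
step_arm(
  plan=[
    [[-28,4.5,0,0,5],[-14,4.5,0,0,5],[-6,4.5,0,0,5],[0,0,0,0,5],[0,0,0,0,5]],
  ],
)

```text
t: 33.22
eef_pos: [0.5365, -0.2594, 0.1656]
orientation: [-0.001, 0.706, 0.708, 0.001]
ft_force: [-0.2, 0.3, -0.2]
finger_gap: 0.0118
grip_force: 58.6
```

Run:
```python
from h import *
st()
s=cap('scene')
p=s['pixels'][100:230,330:460].astype(int); ys,xs=np.nonzero((p[...,0]-p[...,2]>25)&(p[...,0]>85)&(p[...,1]>p[...,2]+10)); print(len(xs),np.median(xs)+330,np.median(ys)+100)
e=manip.get_obs()['eef_pos']; print(proj(s,e+[0,0,-.0154]))
```

```text
t33.22 pos [ 0.5365 -0.2594  0.1656] yhead 0.1 z [-0.001  0.002 -1.   ] gap 11.8 grip 59 F [-0.2  0.3 -0.2] q [ 1.11  0.36 -0.86  1.64  0.28  1.27  0.2 ]
192 379.5 212.0
(np.float64(399.71789468527254), np.float64(146.5829937468688))
```

Request:
step_arm(
  plan=[
    [[-1,0,15,0,5],[0,0,30,0,5],[0,0,35,0,5],[0,0,27,0,5],[0,0,10,0,5]],
  ],
)

```text
t: 33.68
eef_pos: [0.5336, -0.2599, 0.0455]
orientation: [-0.003, 0.706, 0.708, -0.001]
ft_force: [-0.5, -0.2, -1.2]
finger_gap: 0.0116
grip_force: 58.6
```

Request:
step_arm(
  plan=[
    [[0,0,3,0,5],[0,0,0,0,5],[0,0,0,0,5],[0,0,0,0,5]],
  ],
)

```text
t: 34.02
eef_pos: [0.5377, -0.2634, 0.0483]
orientation: [0.002, 0.707, 0.707, 0.0]
ft_force: [-0.3, 0.1, -0.1]
finger_gap: 0.0117
grip_force: 58.6
```

Run:
```python
from h import *
st()
s=cap('scene'); e=manip.get_obs()['eef_pos']; q=proj(s,e+[0,0,-.0154]); print(q)
x0,y0=int(q[0])-12,int(q[1])-10; p=s['pixels'][y0:y0+22,x0:x0+25].astype(int); ys,xs=np.nonzero((p[...,0]-p[...,2]>25)&(p[...,0]>70)); print(len(xs),np.median(xs)+x0,np.median(ys)+y0, 'pad',proj(s,[.5361,-.2584,.01]))
```

```text
t34.02 pos [ 0.5377 -0.2634  0.0483] yhead -0.0 z [ 0.003 -0.002 -1.   ] gap 11.7 grip 59 F [-0.3  0.1 -0.1] q [ 1.06  0.48 -0.8   1.75  0.39  1.07  0.12]
(np.float64(397.75836719054655), np.float64(192.14620064230482))
41 398.0 193.0 pad (np.float64(396.1334180833189), np.float64(201.5652778532995))
```

Request:
step_arm(
  plan=[
    [[3,-1,5,0,5],[0,0,5,0,5],[0,0,2,0,5],[0,0,0,0,5],[0,0,0,0,5]],
  ],
)

```text
t: 34.48
eef_pos: [0.535, -0.2601, 0.0338]
orientation: [-0.0, 0.707, 0.707, -0.0]
ft_force: [-0.3, 0.8, -0.6]
finger_gap: 0.0121
grip_force: 58.6
```

Request:
step_arm(
  plan=[
    [[0,0,1.5,0,5],[0,0,1,0,5],[0,0,0,0,5],[0,0,0,0,5]],
  ],
)

```text
t: 34.82
eef_pos: [0.5352, -0.2602, 0.0316]
orientation: [-0.0, 0.707, 0.707, 0.0]
ft_force: [0.5, -0.5, -1.1]
finger_gap: 0.0119
grip_force: 58.7
```

Request:
step_arm(
  plan=[
    [[0,0,1,0,5],[0,0,0,0,5],[0,0,0,0,5]],
  ],
)

```text
t: 35.07
eef_pos: [0.5354, -0.2603, 0.0313]
orientation: [0.0, 0.707, 0.707, -0.0]
ft_force: [-0.9, -0.0, 5.9]
finger_gap: 0.0119
grip_force: 59.3
```

Request:
step_arm(
  plan=[
    [[0,0,0,0,16],[0,0,0,0,25],[0,0,0,0,38],[0,0,0,0,38],[0,0,0,0,38]],
  ],
)

```text
t: 35.48
eef_pos: [0.535, -0.2602, 0.0304]
orientation: [-0.0, 0.707, 0.707, -0.0]
ft_force: [-0.7, 0.2, 0.6]
finger_gap: 0.0377
grip_force: 0.0
```

Request:
step_arm(
  plan=[
    [[0,0,-8,0,38],[0,0,-15,0,38],[0,0,-30,0,38],[0,0,-38,0,38],[0,0,-38,0,38]],
  ],
)

```text
t: 35.9
eef_pos: [0.5349, -0.2596, 0.1619]
orientation: [-0.0, 0.707, 0.707, 0.0]
ft_force: [1.4, -1.2, -0.1]
finger_gap: 0.0379
grip_force: 0.0
```

Request:
step_arm(
  plan=[
    [[0,0,-25,0,38],[-25,-10,-5,0,38],[-35,-20,0,0,38],[-35,-20,0,0,38],[-35,-20,0,0,38]],
  ],
)

```text
t: 36.32
eef_pos: [0.4648, -0.3913, 0.192]
orientation: [0.001, 0.707, 0.707, -0.0]
ft_force: [0.8, -0.2, -0.4]
finger_gap: 0.038
grip_force: 0.0
```

Request:
step_arm(
  plan=[
    [[-35,-20,0,0,38],[-35,-20,0,0,38],[-20,-15,0,0,38],[0,0,0,0,38],[0,0,0,0,38]],
  ],
)

```text
t: 36.73
eef_pos: [0.4085, -0.482, 0.1908]
orientation: [0.001, 0.709, 0.705, -0.0]
ft_force: [0.4, 1.1, -0.8]
finger_gap: 0.0381
grip_force: 0.0
```

Run:
```python
from h import *
st()
s=cap('scene'); t=cap('top')
def cc(d,b,f,mn=8):
    x0,y0,x1,y1=b; p=d['pixels'][y0:y1,x0:x1].astype(int); m=f(p[...,0],p[...,1],p[...,2]).astype(np.uint8)
    n,l,S,c=cv2.connectedComponentsWithStats(m); return [(S[i,2:5].tolist(),(c[i]+[x0,y0]).round(1)) for i in range(1,n) if S[i,4]>=mn]
blue=lambda r,g,b:(b>r+25)&(b>g+15)
brass=lambda r,g,b:(r-b>22)&(r>75)
for k,d,b in(('top',t,(430,205,465,245)),('sc',s,(380,170,415,215))):
    for q in cc(d,b,blue,4): print(k,'fit blue',q,onz(d,*q[1],.048).round(4))
    for q in cc(d,b,brass): print(k,'fit brass',q,onz(d,*q[1],.016).round(4))
for k,d,b in(('top',t,(393,200,432,255)),('sc',s,(350,150,395,235))):
    for q in cc(d,b,lambda r,g,b:(r-b>22)&(r>75)): print(k,'valve brass',q,onz(d,*q[1],.022).round(4))
for q in cc(t,(320,205,358,262),lambda r,g,b:(r+g+b<130),40): print('tamper knob/pad',q,onz(t,*q[1],.095).round(4))
for q in cc(t,(356,200,394,262),lambda r,g,b:(r<80),40): print('jar+pad',q)
print('expected jar lid px',proj(t,[.5317,-.1036,.088]),'post',proj(t,[.523,.033,.05]))
for q in cc(t,(385,270,435,325),blue,50): print('tape',q)
```

```text
t36.73 pos [ 0.4085 -0.482   0.1908] yhead -0.3 z [ 0.001 -0.001 -1.   ] gap 38.1 grip 0 F [ 0.4  1.1 -0.8] q [ 1.42  0.39 -0.76  1.53  0.28  1.33  0.62]
top fit blue ([6, 6, 29], array([449.7, 224.4])) [ 0.5368 -0.2624  0.048 ]
top fit brass ([7, 9, 31], array([444.4, 227. ])) [ 0.5356 -0.2592  0.016 ]
sc fit blue ([5, 5, 18], array([398.1, 188.1])) [ 0.5324 -0.2579  0.048 ]
sc fit brass ([8, 8, 52], array([397.2, 199.6])) [ 0.5339 -0.2592  0.016 ]
sc fit brass ([7, 6, 28], array([382.2, 212.1])) [ 0.5209 -0.1958  0.016 ]
top valve brass ([8, 5, 35], array([410.2, 216. ])) [ 0.5609 -0.183   0.022 ]
top valve brass ([8, 8, 60], array([411.6, 238.4])) [ 0.5113 -0.184   0.022 ]
sc valve brass ([7, 7, 37], array([368.8, 183.1])) [ 0.6248 -0.2571  0.022 ]
sc valve brass ([23, 16, 154], array([375.8, 213.2])) [ 0.5212 -0.1754  0.022 ]
tamper knob/pad ([15, 15, 127], array([340.3, 228.7])) [ 0.5267 -0.0258  0.095 ]
jar+pad ([38, 13, 423], array([373.9, 205.4]))
jar+pad ([31, 31, 732], array([376.1, 229. ]))
jar+pad ([38, 13, 426], array([375.4, 255.8]))
expected jar lid px (np.float64(378.08669914838873), np.float64(225.88357290669046)) post (np.float64(312.03654236381567), np.float64(233.8078564804591))
tape ([31, 30, 544], array([407.8, 297.5]))
```

```bash
python3 -c "
from h import *
print(job.finish_job())"
```

```text
the job is handed in; nothing more can be done
None
```

I stood the tamper, bean jar, solenoid valve and push-in fitting on the pads in that order from the steel post and handed the job in at about 37 s. The last camera check showed each part within about 4 mm of its pad centre (the fitting is furthest off, about 3.7 mm) and the tape roll unmoved.

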